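# Resuspend the dropper-bottle reagent from the click-stop carousel

### The job

The reagent in the dropper bottle has settled: turn the carousel, which clicks at every pocket, until that bottle stands at the opening of the retaining rail, and lift it out. Tip it slowly to 45 degrees, hold it there for two seconds, bring it upright again and stand it back in the same pocket at the opening. Do not shake it or tip it much further than 45 degrees, and leave the other bottles in their pockets and the things in the tray where they are.

Things in the scene. Friction and masses are not known exactly. Their poses are not given: they have to be found in the camera images.
- reagent_mid (a point): The reagent bottle, the only one on the carousel with a dropper top, and the tallest there. Amber glass, 0.1 kg; body 40 mm across, straight to 60 mm, shoulder to 69, black collar 20 mm across from 70 to 84, rubber bulb 16 mm across to 108 mm. This point is on its axis 54 mm above its underside (78 mm above the table when in its pocket). z runs up the axis; its angle to vertical is the tilt.
- opening (a point): Where a bottle stands when it can be lifted out: middle of the pocket floor (24 mm above the table) at the opening of the retaining rail, 95 mm from the carousel's axis. Fixed; does not turn with the carousel. x points level from here through the carousel's axis, y to the left of that, z up.
- station: The fixed part; origin on the table under the carousel's axis, axes as at the opening. Retaining rail: flat grey C-ring 96 to 100 mm up, radius 108 to 133 mm, over the outer shoulders of the bottles, on posts, missing for 30 degrees either side of the opening (-x). Round foot, radius 136 mm. Enamel tray, rim 35 mm high, from x = -205 to 155 mm and y = -225 to 235 mm.
- knob (a point): Centre of the round black fluted knob that turns the carousel: on its axis, 38 mm across, from 86 to 116 mm above the table (this point 101 mm). Below it a hub 42 mm across up to 80 mm. Bottles stand no nearer to the axis than 71 mm. z up.
- carousel (a joint): Turn of the carousel, rad, 0 at start, counter-clockwise from above; a whole turn either way. Ten pockets 36 degrees (0.628 rad) apart, a click stop at each; let go between, it snaps to the nearest. Passing a click takes about 0.1 N m, plus a drag of 0.2 N m per rad/s. Pockets 95 mm from the axis, floor 24 mm up, dividers to 58, lips to 38; a bottle has 7 mm of play sideways, 4 mm in and out.
- bottle1_mid (a point): A plain screw-capped amber bottle on the carousel, same body as the reagent bottle (40 mm across), flat black cap 20 mm across, 87 mm tall in all; this point is on its axis at half height, z up along the axis. Stays in its pocket.
- bottle2_mid (a point): A plain screw-capped amber bottle on the carousel, same body as the reagent bottle (40 mm across), flat black cap 20 mm across, 87 mm tall in all; this point is on its axis at half height, z up along the axis. Stays in its pocket.
- bottle3_mid (a point): A plain screw-capped amber bottle on the carousel, same body as the reagent bottle (40 mm across), flat black cap 20 mm across, 87 mm tall in all; this point is on its axis at half height, z up along the axis. Stays in its pocket.
- bottle4_mid (a point): A plain screw-capped amber bottle on the carousel, same body as the reagent bottle (40 mm across), flat black cap 20 mm across, 87 mm tall in all; this point is on its axis at half height, z up along the axis. Stays in its pocket.
- bottle5_mid (a point): A plain screw-capped amber bottle on the carousel, same body as the reagent bottle (40 mm across), flat black cap 20 mm across, 87 mm tall in all; this point is on its axis at half height, z up along the axis. Stays in its pocket.
- jar_mid (a point): Bystander in the tray: white ceramic jar with a wooden lid and small knob, 73 mm across, 109 mm tall; the point is on its axis 55 mm up, z along the axis.
- stoppered_mid (a point): Bystander in the tray: squat amber bottle with a glass stopper, 54 mm across, 92 mm tall; the point is on its axis 46 mm up, z along the axis.
- pipettes_mid (a point): Bystander in the tray: glass beaker 58 mm across and 80 mm tall with three glass pipettes with rubber bulbs, the tallest 215 mm above the table, the bulbs up to 35 mm from the beaker's axis; the point is on its axis 100 mm up, z along the axis.
Mind the look-alikes: they are no part of the job. What is shaped like the part that bears reagent_mid but turquoise is not meant.

How it is judged:
By the outcome, as a careful person would: the job done as asked, in the order asked, and still so for the second after the job is handed in, with the robot touching nothing.
It also fails if it takes over 72 s, if anything falls off the work surface, if the arm or the gripper's body presses on something with over 40 N, if the wrist force passes 120 N, or if a joint passes its speed limit or range.

### The arm

A 6-joint arm with a two-finger parallel gripper is mounted at the origin on the work surface. World frame = base frame: x ahead of the robot, y to its left, z up, the work surface at z = 0. Lengths are in mm, angles in rad, forces in N, time in s.
With the tool pointing down it reaches from about 400 to 925 mm from the base axis. Payload 12.5 kg.
Tool frame: the origin (TCP) lies on the mounting face of the last link; the fingertips stand 190 mm ahead of it and the grasp point (between the pads) lies 171 mm ahead of it (env.grasp_offset is the distance from the TCP to the grasp point, in mm); z points along the fingers, y is the direction in which the jaws open and shut (so a half turn about z gives the same grasp; the last joint's range is limited). The gripper opens to 95 mm and grips with 3 to 60 N. Pads are 20 mm wide; open, the fingers measure 119 mm over their backs; the gripper's body (75 mm by 180 mm) begins 59 mm behind the grasp point.
Start: joints at [-0.106, 0.491, 1.559, -0, 1.092, -0.106], TCP at [625, 0.023, 404.761] pointing down, gripper open.
Joint ranges: [-3.1, 3.1], [-0.84, 2.19], [0.05, 2.79], [-1.13, 4.28], [0.06, 2.93], [-2.69, 2.69]. Speed limits (rad/s): [2.22, 2.22, 2.79, 3.14, 3.14, 3.14].

### API

Orientations are given as [roll, pitch, yaw] about the fixed x, y, z axes, in that order (R = Rz(yaw) Ry(pitch) Rx(roll)).
In Python, from cell import env, viewer gives the robot as it stands.
- The arm moves only by the tool play_rows, never from a script. Its argument "increments" is a list of rows, each an object of numbers: "dx", "dy", "dz": the shift along the tool's x, y, z in mm; "rx", "ry", "rz": the turn, a rotation vector about the tool's x, y, z in units of 6 degrees (1.0 is 6 degrees). A call has 1 to 8 rows; each row is the pose to reach, as a shift and turn from the pose measured when the call began, along the tool's axes at that moment; what a row does not reach only later rows make up. A row lasts 1/12 s, in which the tool goes at most 41.7 mm and 7.16 degrees, less where a joint would pass 70% of its speed; a pose out of reach is approached as far as the arm can. A call with a gripper value outside its range is refused whole. "fingers" is the opening, from 0 (shut) to 1 (fully open), set as the call begins (left out, the last holds). The fingers move at their own pace and stop on an object; the grip force is fixed at half the most. Time passes only in rows, so rows that repeat a pose let the fingers close. It gives the time, the measured TCP pose, the force and the opening at its end, in the units of the state.
- env.state(): the state, without advancing time (a new reading comes with each control period).
- viewer.read_camera(name): name is "scene" or "side" or "wrist"; returns a dict with "image" (400x640x3 uint8, red, green, blue), "fx", "fy", "cx", "cy" (pixels), "k1" (the pictures are not rectified: a ray, as slopes to the right and down, at radius r is drawn at 1 + k1 r^2 times it, then the intrinsics apply), "rvec" (rotation vector, rad) and "tvec" (3), from world to camera coordinates, as OpenCV has them. Camera axes: x right, y down, z forward; pixel columns grow to the right and rows downward; lengths in mm; the calibration is good to about 2 mm. A picture is of the moment at which its call begins. There is no depth.
- env.job_done(): hands the job in, once; it reports no verdict.
The state is a dict: "t": time; "joints": joint angles; "qvel": joint speeds; "tau": joint torques, N m; "eef_pos": TCP position; "tcp_rot": TCP orientation; "ft_force": force on the tool from outside, world axes, zero at the start; "moment": the same for the moment, N m; "opening": opening from 0.0 (shut) to 1.0 (fully open).
Only numpy, scipy, OpenCV 4.12 (cv2) and the standard library are available. Lean on these libraries where they do the work, as an engineer would, in place of code of your own. Each camera call takes 0.05 s, during which the arm holds its last target.

## Working session

There is one attempt and no reset: what is moved stays moved. The work goes in short steps, Python scripts to look and compute and a tool call to move; the robot and the scene stay as the last step left them, time stands still between calls to the robot, and variables do not carry over. Pictures are saved under pics/ and viewed, and the job is handed in when it is done.

Besides the shell and the picture viewer there is one more tool, called after "Emit:" in YAML: its name, and indented under it one key for each argument. play_rows: Moves the arm, as the interface text tells. Its arguments: {"type":"object","properties":{"increments":{"type":"array","items":{"type":"object","properties":{"dx":{"type":"number"},"dy":{"type":"number"},"dz":{"type":"number"},"rx":{"type":"number"},"ry":{"type":"number"},"rz":{"type":"number"}}}},"fingers":{"type":"number"}},"required":["increments"]}

```bash
ls; mkdir -p pics
python3 - <<'E'
from cell import env, viewer
import cv2
print(env.state())
for n in ["scene","side","wrist"]:
    c=viewer.read_camera(n)
    cv2.imwrite(f"pics/{n}0.png",cv2.cvtColor(c["image"],cv2.COLOR_RGB2BGR))
    print(n,{k:v for k,v in c.items() if k!="image"})
E
```

```text
pics
{'t': 0.0, 'joints': array([-1.05580821e-01,  4.91524065e-01,  1.55944666e+00,  1.55349503e-05,
        1.09174554e+00, -1.05631846e-01]), 'qvel': array([-6.02377211e-04,  7.79867130e-05, -1.47258992e-03, -7.75966385e-04,
        1.01629943e-04,  1.36729136e-03]), 'tau': array([-9.52334158e-04, -6.12640929e+01, -2.58175153e+01,  6.92750537e-02,
        4.83079045e-02, -1.38641695e-05]), 'eef_pos': array([6.24956944e+02, 4.04066200e-02, 4.04184656e+02]), 'tcp_rot': array([-3.14047676e+00, -1.32169378e-04,  1.57084011e+00]), 'ft_force': array([-0.87402526, -0.48349273,  0.42003043]), 'moment': array([-0.04566665,  0.01858322,  0.02667976]), 'opening': 0.9934009381108667}
scene {'fx': 361.01750618980225, 'fy': 361.01750618980225, 'cx': 319.7216400450044, 'cy': 194.3933442948752, 'k1': 0.0016758660722719816, 'rvec': array([ 2.12127211,  1.07141128, -0.47434717]), 'tvec': array([-373.49119568, -235.9904082 , 1124.88814609])}
side {'fx': 484.76426894322327, 'fy': 484.76426894322327, 'cx': 321.70035310659676, 'cy': 195.31102757201307, 'k1': -0.06615917490126323, 'rvec': array([ 0.47074316, -2.66066582,  1.26234946]), 'tvec': array([ 586.74379507,  158.62234227, 1018.89032535])}
wrist {'fx': 340.24280484164206, 'fy': 340.24280484164206, 'cx': 317.7444475786599, 'cy': 190.92044671138714, 'k1': -0.037690566985540026, 'rvec': array([-2.86385691e+00,  6.89994784e-04,  1.47774340e-03]), 'tvec': array([-623.77606374,  -30.92647979,  391.67275953])}
```

View pics/scene0.png

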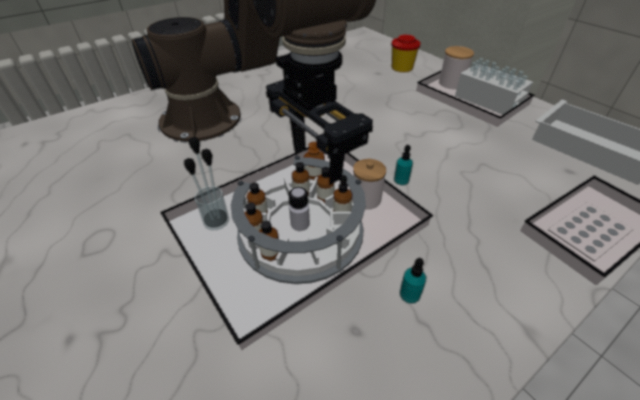

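View pics/side0.png

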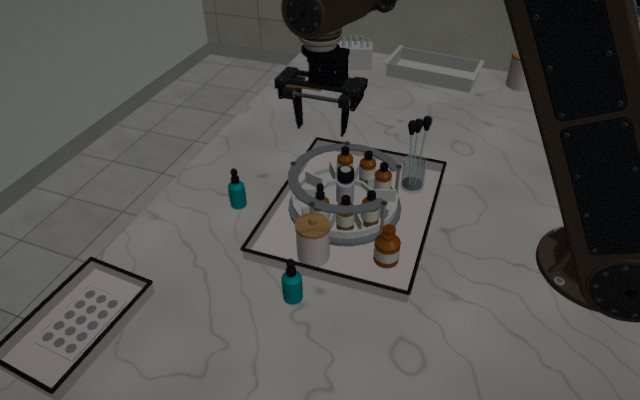

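View pics/wrist0.png

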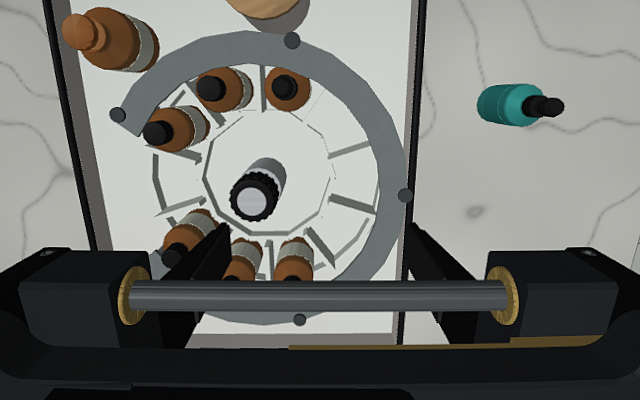

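Run:
```python
import cv2,numpy as np
a=cv2.imread("pics/scene0.png")[130:280,220:380]; cv2.imwrite("pics/c1.png",cv2.resize(a,(640,600),interpolation=2))
a=cv2.imread("pics/side0.png")[125:275,280:440]; cv2.imwrite("pics/c2.png",cv2.resize(a,(640,600),interpolation=2))
```

```text
(no output)
```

View pics/c1.png

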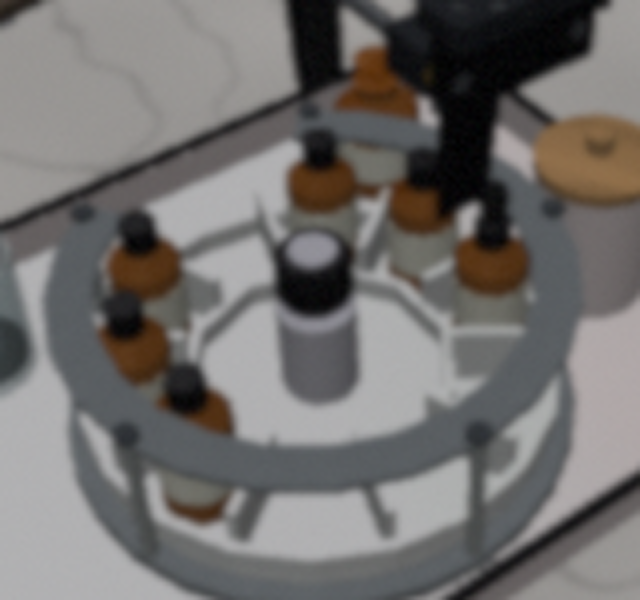

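View pics/c2.png

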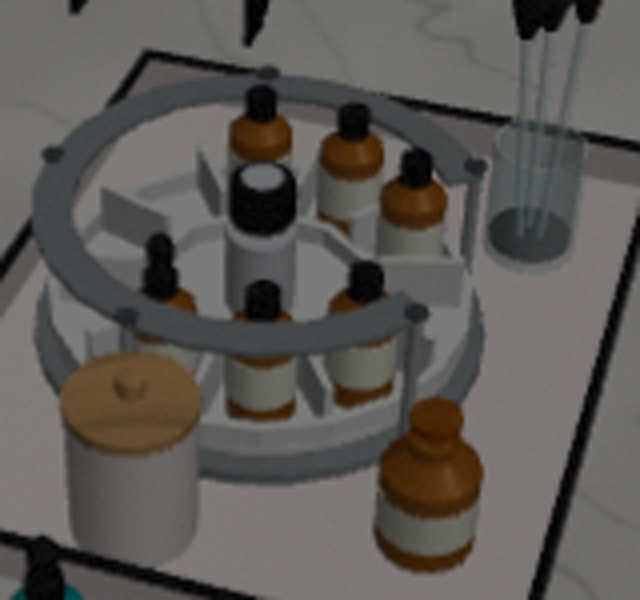

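```bash
cat > h.py <<'E'
import numpy as np, cv2
from cell import env, viewer
def cam(n,save=None):
    c=viewer.read_camera(n)
    if save: cv2.imwrite(f"pics/{save}.png",cv2.cvtColor(c["image"],cv2.COLOR_RGB2BGR))
    return c
def _K(c):
    return np.array([[c["fx"],0,c["cx"]],[0,c["fy"],c["cy"]],[0,0,1.]]),np.array([c["k1"],0,0,0,0.])
def ray(c,uv):
    K,D=_K(c); p=cv2.undistortPoints(np.array(uv,float).reshape(-1,1,2),K,D).reshape(-1,2)
    R=cv2.Rodrigues(np.array(c["rvec"]))[0]; t=np.array(c["tvec"])
    d=np.c_[p,np.ones(len(p))]@R; return -R.T@t,d
def onz(c,uv,z):
    o,d=ray(c,uv); return o+d*((z-o[2])/d[:,2])[:,None]
def proj(c,P):
    K,D=_K(c); return cv2.projectPoints(np.array(P,float).reshape(-1,1,3),np.array(c["rvec"]),np.array(c["tvec"]),K,D)[0].reshape(-1,2)
E
python3 - <<'E'
from h import *
np.set_printoptions(precision=1,suppress=True)
w=cam("wrist");s=cam("scene");d=cam("side")
print("knob",onz(w,[256,203],116),onz(s,[298.5,193],116),onz(d,[345.7,170],116))
posts=[(118,115),(292,41),(404,195),(299,320)]
P=onz(w,posts,102);print("postsW",P)
S=onz(s,[(220+84/4,130+213/4),(220+127/4,130+433/4),(220+480/4,130+433/4),(220+553/4,130+207/4),(220+310/4,130+110/4)],101);print("postsS",S)
D=onz(d,[(280+53/4,125+154/4),(280+270/4,125+73/4),(280+476/4,125+165/4),(280+418/4,125+312/4),(280+127/4,125+316/4)],101);print("postsD",D)
for Q in(S,D):
    A=np.c_[2*Q[:,:2],np.ones(len(Q))];x=np.linalg.lstsq(A,(Q[:,:2]**2).sum(1),rcond=None)[0];print("c",x[:2],np.sqrt(x[2]+x[:2]@x[:2]), np.degrees(np.arctan2(Q[:,1]-x[1],Q[:,0]-x[0])))
print("bulb side",onz(d,[(280+160/4,125+243/4)],130),"scene",onz(s,[(220+496/4,130+190/4)],130),'wrist',onz(w,[(284,86)],130))
E
```

```text
knob [[572.7  -9.7 116. ]] [[573.3  -6.4 116. ]] [[569.4  -9.1 116. ]]
postsW [[ 459.3   61.8  102. ]
 [ 604.1  117.1  102. ]
 [ 698.9   -7.   102. ]
 [ 605.6 -134.1  102. ]]
postsS [[ 463.4  -77.2  101. ]
 [ 607.8 -130.   101. ]
 [ 701.2   -4.3  101. ]
 [ 605.3  120.3  101. ]
 [ 460.9   65.   101. ]]
postsD [[ 701.4  -11.7  101. ]
 [ 606.7 -139.   101. ]
 [ 461.5  -85.5  101. ]
 [ 459.7   57.2  101. ]
 [ 605.6  113.   101. ]]
c [571.1  -4.9] 130.09211668601597 [-146.1  -73.7    0.3   74.7  147.6]
c [570.4 -13.1] 130.98028415245255 [   0.6  -73.9 -146.4  147.6   74.4]
bulb side [[597.9  82.2 130. ]] scene [[602.7  83.1 130. ]] wrist [[599.8  83.  130. ]]
```

Run:
```python
from h import *
np.set_printoptions(precision=1,suppress=True)
s=cam("scene");d=cam("side")
def tri(a,b):
    o1,d1=ray(s,[a]);o2,d2=ray(d,[b]);A=np.c_[d1[0],-d2[0]];x=np.linalg.lstsq(A,o2-o1,rcond=None)[0]
    p,q=o1+x[0]*d1[0],o2+x[1]*d2[0];return (p+q)/2,np.linalg.norm(p-q)
print(onz(s,[(215,221)],0),onz(d,[(412,186)],0))
print(onz(s,[(190,165),(196,143),(208,155)],200)); print(onz(d,[(411,128),(418,124),(428,122)],200))
print(onz(w:=cam("wrist"),[(180,125),(210,88),(290,88),(185,250),(240,262),(295,262)],84))
```

```text
[[ 431.  -143.2    0. ]] [[ 433.4 -152.2    0. ]]
[[ 476.1 -166.   200. ]
 [ 418.8 -131.6  200. ]
 [ 467.8 -128.7  200. ]]
[[ 446.7 -101.3  200. ]
 [ 435.3 -124.   200. ]
 [ 415.4 -140.7  200. ]]
[[503.2  51.7  84. ]
 [532.4  82.7  84. ]
 [600.6  82.4  84. ]
 [494.7 -68.4  84. ]
 [547.8 -81.1  84. ]
 [601.8 -81.   84. ]]
```

Emit:
play_rows:
  increments:
    - {"dx": -1, "dy": -7, "rz": 1.1}
    - {"dx": -2, "dy": -14, "rz": 2.2}
    - {"dx": -3.5, "dy": -21, "rz": 3.3}
    - {"dx": -5, "dy": -28, "rz": 4.5}
    - {"dx": -6.5, "dy": -35, "rz": 5.6}
    - {"dx": -8, "dy": -43, "rz": 6.8}
    - {"dx": -9.3, "dy": -50, "rz": 7.9}
    - {"dx": -9.3, "dy": -53.7, "rz": 9}
  fingers: 1

```text
invalid input
```

Emit:
play_rows:
  increments:
    - {"dz": 10}
    - {"dz": 20}
    - {"dz": 30}
    - {"dz": 40}
    - {"dz": 50}
    - {"dz": 60}
    - {"dz": 60}
    - {"dz": 60}

```text
invalid input
```

Run:
```python
from h import *
np.set_printoptions(precision=3,suppress=True)
w=cam("wrist","w1");st=env.state();print(st["t"],st["eef_pos"],st["tcp_rot"],st["joints"]);cam("side","s1")
```

```text
0.5 [624.991   0.004 404.737] [3.142 0.    1.571] [-0.106  0.491  1.559 -0.     1.092 -0.106]
```

View pics/w1.png

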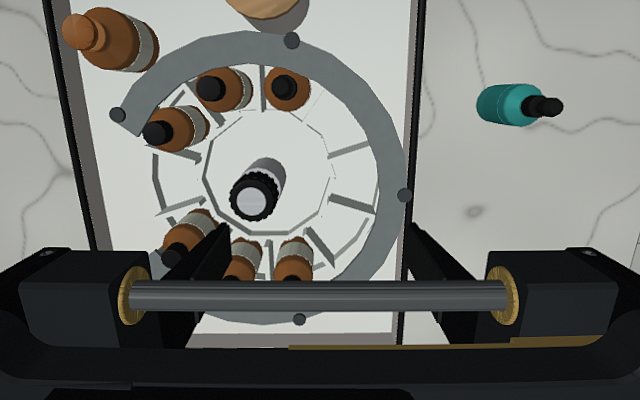

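View pics/s1.png

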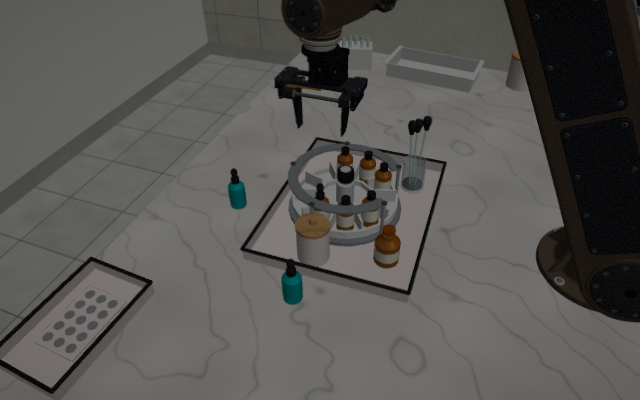

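The arm hasn't moved: both calls were refused, and the pictures match the first ones. I'll retry with all six fields in every row.

Emit:
play_rows:
  increments:
    - {"dx": -1, "dy": -7, "dz": 0, "rx": 0, "ry": 0, "rz": 1.1}
    - {"dx": -2, "dy": -14, "dz": 0, "rx": 0, "ry": 0, "rz": 2.2}
    - {"dx": -3.5, "dy": -21, "dz": 0, "rx": 0, "ry": 0, "rz": 3.3}
    - {"dx": -5, "dy": -28, "dz": 0, "rx": 0, "ry": 0, "rz": 4.5}
    - {"dx": -6.5, "dy": -35, "dz": 0, "rx": 0, "ry": 0, "rz": 5.6}
    - {"dx": -8, "dy": -43, "dz": 0, "rx": 0, "ry": 0, "rz": 6.8}
    - {"dx": -9.3, "dy": -50, "dz": 0, "rx": 0, "ry": 0, "rz": 7.9}
    - {"dx": -9.3, "dy": -53.7, "dz": 0, "rx": 0, "ry": 0, "rz": 9}
  fingers: 1

```text
t: 1.22
eef_pos: [570.6, -9.4, 404.9]
tcp_rot: [3.142, 0.0, 0.622]
ft_force: [0.1, 0.3, -0.1]
opening: 1.002
```

Emit:
play_rows:
  increments:
    - {"dx": 0, "dy": 0, "dz": 15, "rx": 0, "ry": 0, "rz": 0}
    - {"dx": 0, "dy": 0, "dz": 30, "rx": 0, "ry": 0, "rz": 0}
    - {"dx": 0, "dy": 0, "dz": 45, "rx": 0, "ry": 0, "rz": 0}
    - {"dx": 0, "dy": 0, "dz": 60, "rx": 0, "ry": 0, "rz": 0}
    - {"dx": 0, "dy": 0, "dz": 60, "rx": 0, "ry": 0, "rz": 0}

```text
t: 1.63
eef_pos: [570.3, -9.4, 342.5]
tcp_rot: [-3.139, 0.003, 0.622]
ft_force: [-0.1, -1.1, -0.0]
opening: 1.0
```

Run:
```python
from h import *
np.set_printoptions(precision=3,suppress=True)
w=cam("wrist","w2");st=env.state();print(st["t"],st["eef_pos"],st["tcp_rot"],st["joints"])
```

```text
1.6833 [570.562  -9.435 343.981] [-3.14   0.002  0.622] [-0.132  0.484  1.762 -0.     0.899  0.816]
```

View pics/w2.png

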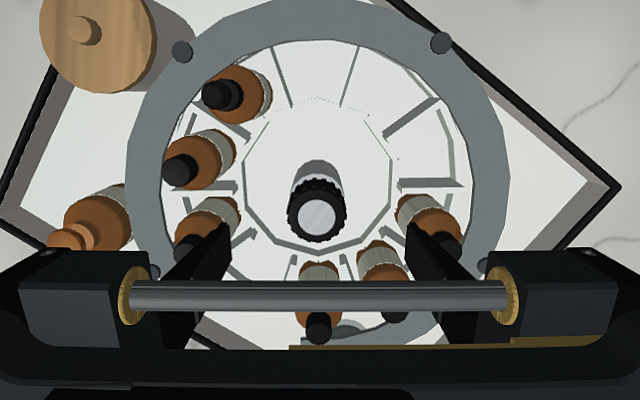

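Knob top is at (316,216), centred between the fingers. I'll narrow the jaws a bit and go down over it.

Emit:
play_rows:
  increments:
    - {"dx": 0.4, "dy": 0.5, "dz": 0, "rx": 0, "ry": 0, "rz": 0}
    - {"dx": 0.4, "dy": 0.5, "dz": 12, "rx": 0, "ry": 0, "rz": 0}
    - {"dx": 0.4, "dy": 0.5, "dz": 24, "rx": 0, "ry": 0, "rz": 0}
    - {"dx": 0.4, "dy": 0.5, "dz": 36, "rx": 0, "ry": 0, "rz": 0}
    - {"dx": 0.4, "dy": 0.5, "dz": 48, "rx": 0, "ry": 0, "rz": 0}
    - {"dx": 0.4, "dy": 0.5, "dz": 60, "rx": 0, "ry": 0, "rz": 0}
    - {"dx": 0.4, "dy": 0.5, "dz": 67, "rx": 0, "ry": 0, "rz": 0}
    - {"dx": 0.4, "dy": 0.5, "dz": 67, "rx": 0, "ry": 0, "rz": 0}
  fingers: 0.8

```text
t: 2.35
eef_pos: [571.1, -9.6, 276.5]
tcp_rot: [-3.139, 0.002, 0.622]
ft_force: [-0.0, -0.6, 0.5]
opening: 0.799
```

Emit:
play_rows:
  increments:
    - {"dx": 0, "dy": 0, "dz": 0, "rx": 0, "ry": 0, "rz": 0}
    - {"dx": 0, "dy": 0, "dz": 0, "rx": 0, "ry": 0, "rz": 0}
    - {"dx": 0, "dy": 0, "dz": 0, "rx": 0, "ry": 0, "rz": 0}
    - {"dx": 0, "dy": 0, "dz": 0, "rx": 0, "ry": 0, "rz": 0}
    - {"dx": 0, "dy": 0, "dz": 0, "rx": 0, "ry": 0, "rz": 0}
    - {"dx": 0, "dy": 0, "dz": 0, "rx": 0, "ry": 0, "rz": 0}
    - {"dx": 0, "dy": 0, "dz": 0, "rx": 0, "ry": 0, "rz": 0}
    - {"dx": 0, "dy": 0, "dz": 0, "rx": 0, "ry": 0, "rz": 0}
  fingers: 0

```text
t: 3.02
eef_pos: [570.4, -8.5, 276.7]
tcp_rot: [-3.136, 0.003, 0.622]
ft_force: [-5.1, 10.2, 5.9]
opening: 0.394
```

Emit:
play_rows:
  increments:
    - {"dx": 0, "dy": -0.5, "dz": 0, "rx": 0, "ry": 0, "rz": -0.5}
    - {"dx": 0, "dy": -0.5, "dz": 0, "rx": 0, "ry": 0, "rz": -1.2}
    - {"dx": 0, "dy": -0.5, "dz": 0, "rx": 0, "ry": 0, "rz": -1.9}
    - {"dx": 0, "dy": -0.5, "dz": 0, "rx": 0, "ry": 0, "rz": -2.6}
    - {"dx": 0, "dy": -0.5, "dz": 0, "rx": 0, "ry": 0, "rz": -3.3}
    - {"dx": 0, "dy": -0.5, "dz": 0, "rx": 0, "ry": 0, "rz": -4}
    - {"dx": 0, "dy": -0.5, "dz": 0, "rx": 0, "ry": 0, "rz": -4.7}
    - {"dx": 0, "dy": -0.5, "dz": 0, "rx": 0, "ry": 0, "rz": -5.4}

```text
t: 3.68
eef_pos: [570.4, -8.5, 276.7]
tcp_rot: [-3.136, 0.0, 1.191]
ft_force: [2.0, -2.3, -2.0]
opening: 0.393
```

Run:
```python
from h import *
np.set_printoptions(precision=3,suppress=True)
w=cam("wrist","w3");cam("side","s3");st=env.state();print(st["t"],st["eef_pos"],st["tcp_rot"],st["joints"],st["ft_force"],st["moment"])
```

```text
3.7833 [570.385  -8.462 276.738] [-3.137  0.     1.189] [-0.131  0.575  1.819  0.002  0.753  0.25 ] [ 3.621 -3.709 -2.739] [-0.783 -0.408  0.001]
```

View pics/w3.png

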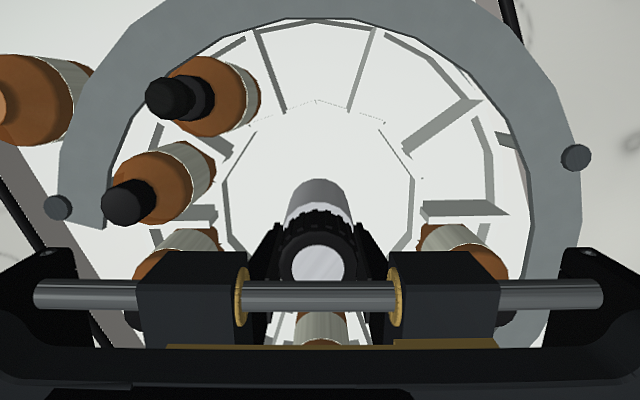

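View pics/s3.png

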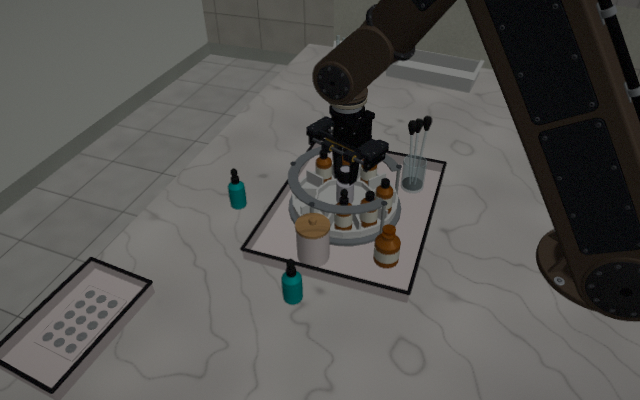

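The carousel follows the knob: the dropper is now at about (180,100) in the wrist view. I'll keep turning.

Emit:
play_rows:
  increments:
    - {"dx": 0, "dy": 0, "dz": 0, "rx": 0, "ry": 0, "rz": -0.7}
    - {"dx": 0, "dy": 0, "dz": 0, "rx": 0, "ry": 0, "rz": -1.4}
    - {"dx": 0, "dy": 0, "dz": 0, "rx": 0, "ry": 0, "rz": -2.1}
    - {"dx": 0, "dy": 0, "dz": 0, "rx": 0, "ry": 0, "rz": -2.8}
    - {"dx": 0, "dy": 0, "dz": 0, "rx": 0, "ry": 0, "rz": -3.5}
    - {"dx": 0, "dy": 0, "dz": 0, "rx": 0, "ry": 0, "rz": -4.2}
    - {"dx": 0, "dy": 0, "dz": 0, "rx": 0, "ry": 0, "rz": -4.9}
    - {"dx": 0, "dy": 0, "dz": 0, "rx": 0, "ry": 0, "rz": -5.6}

```text
t: 4.45
eef_pos: [570.6, -8.5, 276.7]
tcp_rot: [-3.138, -0.003, 1.776]
ft_force: [3.7, -0.8, -2.5]
opening: 0.394
```

Emit:
play_rows:
  increments:
    - {"dx": 0, "dy": 0, "dz": 0, "rx": 0, "ry": 0, "rz": -0.7}
    - {"dx": 0, "dy": 0, "dz": 0, "rx": 0, "ry": 0, "rz": -1.4}
    - {"dx": 0, "dy": 0, "dz": 0, "rx": 0, "ry": 0, "rz": -2.1}
    - {"dx": 0, "dy": 0, "dz": 0, "rx": 0, "ry": 0, "rz": -2.8}
    - {"dx": 0, "dy": 0, "dz": 0, "rx": 0, "ry": 0, "rz": -3.5}
    - {"dx": 0, "dy": 0, "dz": 0, "rx": 0, "ry": 0, "rz": -4.2}
    - {"dx": 0, "dy": 0, "dz": 0, "rx": 0, "ry": 0, "rz": -4.9}
    - {"dx": 0, "dy": 0, "dz": 0, "rx": 0, "ry": 0, "rz": -5.6}

```text
t: 5.12
eef_pos: [570.7, -8.4, 276.7]
tcp_rot: [-3.14, -0.004, 2.363]
ft_force: [2.8, 1.4, -2.2]
opening: 0.393
```

Run:
```python
from h import *
np.set_printoptions(precision=3,suppress=True)
w=cam("wrist","w4");cam("side","s4");st=env.state();print(st["t"],st["eef_pos"],st["tcp_rot"],st["joints"],st["ft_force"],st["moment"])
```

```text
5.2167 [570.714  -8.399 276.756] [-3.14  -0.004  2.362] [-0.131  0.575  1.818  0.001  0.752 -0.923] [ 3.816 -1.068 -2.042] [-0.367 -0.489  0.079]
```

View pics/w4.png

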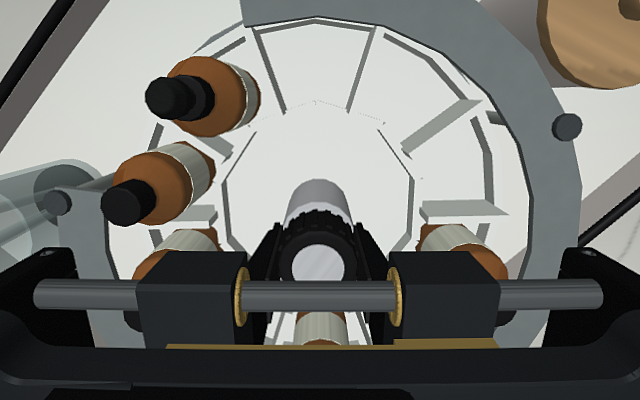

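View pics/s4.png

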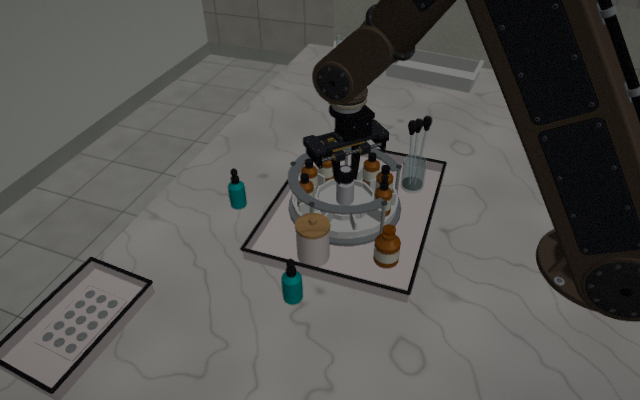

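No slip so far, and about 8° (1.4 units) remain. I'll finish the turn and open just enough.

Emit:
play_rows:
  increments:
    - {"dx": 0, "dy": 0, "dz": 0, "rx": 0, "ry": 0, "rz": -0.5}
    - {"dx": 0, "dy": 0, "dz": 0, "rx": 0, "ry": 0, "rz": -1}
    - {"dx": 0, "dy": 0, "dz": 0, "rx": 0, "ry": 0, "rz": -1.4}
    - {"dx": 0, "dy": 0, "dz": 0, "rx": 0, "ry": 0, "rz": -1.4}

```text
t: 5.55
eef_pos: [570.7, -8.4, 276.8]
tcp_rot: [-3.141, -0.004, 2.506]
ft_force: [2.5, 0.0, -2.7]
opening: 0.398
```

Emit:
play_rows:
  increments:
    - {"dx": 0, "dy": 0, "dz": 0, "rx": 0, "ry": 0, "rz": 0}
    - {"dx": 0, "dy": 0, "dz": 0, "rx": 0, "ry": 0, "rz": 0}
    - {"dx": 0, "dy": 0, "dz": 0, "rx": 0, "ry": 0, "rz": 0}
    - {"dx": 0, "dy": 0, "dz": 0, "rx": 0, "ry": 0, "rz": 0}
  fingers: 0.75

```text
t: 5.88
eef_pos: [570.7, -8.4, 276.8]
tcp_rot: [-3.141, -0.004, 2.505]
ft_force: [0.1, 0.1, 1.3]
opening: 0.62
```

Emit:
play_rows:
  increments:
    - {"dx": 0, "dy": 0, "dz": -15, "rx": 0, "ry": 0, "rz": 0}
    - {"dx": 0, "dy": 0, "dz": -35, "rx": 0, "ry": 0, "rz": 0}
    - {"dx": 0, "dy": 0, "dz": -60, "rx": 0, "ry": 0, "rz": 0}
    - {"dx": 0, "dy": 0, "dz": -85, "rx": 0, "ry": 0, "rz": 0}
    - {"dx": 0, "dy": 0, "dz": -110, "rx": 0, "ry": 0, "rz": 0}
    - {"dx": 0, "dy": 0, "dz": -130, "rx": 0, "ry": 0, "rz": 0}
    - {"dx": 0, "dy": 0, "dz": -140, "rx": 0, "ry": 0, "rz": 0}
    - {"dx": 0, "dy": 0, "dz": -140, "rx": 0, "ry": 0, "rz": 0}

```text
t: 6.55
eef_pos: [571.1, -8.5, 418.7]
tcp_rot: [3.141, -0.001, 2.504]
ft_force: [-0.7, -0.8, -0.9]
opening: 0.747
```

Emit:
play_rows:
  increments:
    - {"dx": 0, "dy": 0, "dz": 0, "rx": 0, "ry": 0, "rz": 1.1}
    - {"dx": 0, "dy": 0, "dz": 0, "rx": 0, "ry": 0, "rz": 2.2}
    - {"dx": 0, "dy": 0, "dz": 0, "rx": 0, "ry": 0, "rz": 3.3}
    - {"dx": 0, "dy": 0, "dz": 0, "rx": 0, "ry": 0, "rz": 4.5}
    - {"dx": 0, "dy": 0, "dz": 0, "rx": 0, "ry": 0, "rz": 5.6}
    - {"dx": 0, "dy": 0, "dz": 0, "rx": 0, "ry": 0, "rz": 6.8}
    - {"dx": 0, "dy": 0, "dz": 0, "rx": 0, "ry": 0, "rz": 7.9}
    - {"dx": 0, "dy": 0, "dz": 0, "rx": 0, "ry": 0, "rz": 8.9}

```text
t: 7.22
eef_pos: [571.1, -8.5, 417.0]
tcp_rot: [-3.139, -0.002, 1.566]
ft_force: [0.1, 0.4, -0.1]
opening: 0.751
```

Run:
```python
from h import *
np.set_printoptions(precision=3,suppress=True)
w=cam("wrist","w5");c=cam("side","s5");s=cam("scene","sc5");st=env.state();print(st["t"],st["eef_pos"],st["tcp_rot"],st["joints"],st["ft_force"],st["moment"])
for n,r in(("s5",(280,125)),("sc5",(220,120))):
    a=cv2.imread(f"pics/{n}.png")[r[1]:r[1]+150,r[0]:r[0]+160];cv2.imwrite(f"pics/{n}c.png",cv2.resize(a,(640,600),interpolation=2))
```

```text
7.3667 [571.112  -8.53  417.422] [-3.139 -0.002  1.575] [-0.131  0.402  1.677  0.001  1.065 -0.135] [0.02  0.316 0.17 ] [-0.009 -0.017 -0.029]
```

View pics/w5.png

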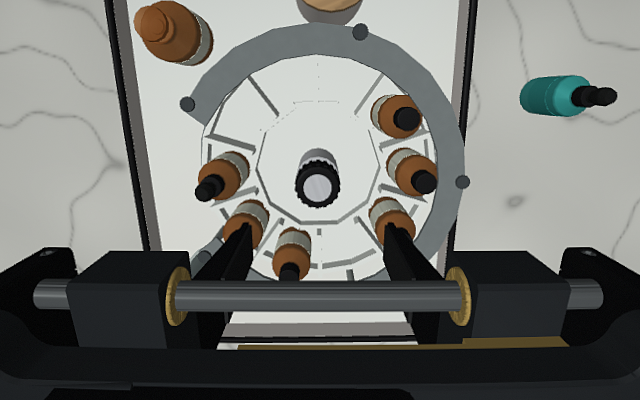

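View pics/s5c.png

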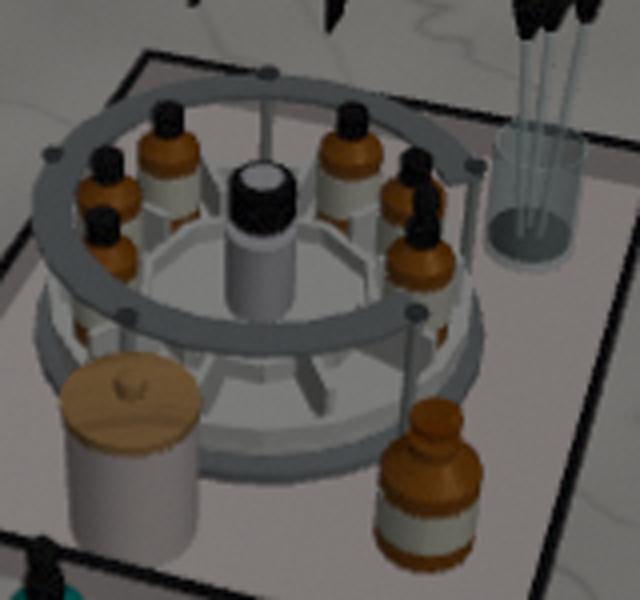

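View pics/sc5c.png

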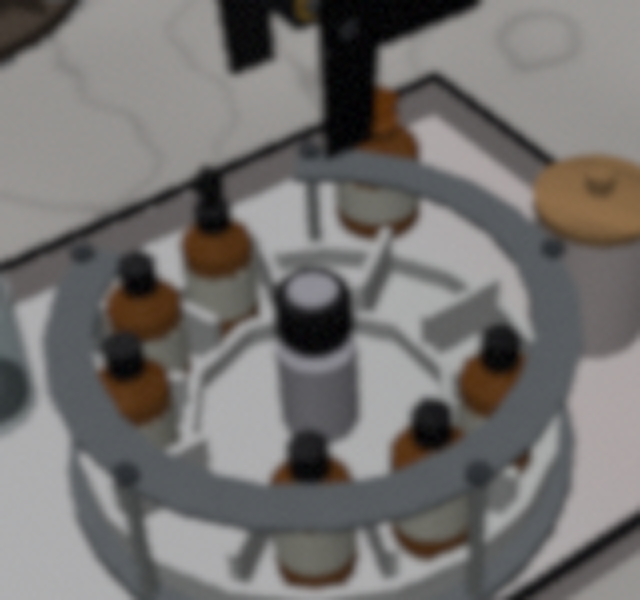

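Run:
```python
from h import *
np.set_printoptions(precision=1,suppress=True)
w=cam("wrist");s=cam("scene");d=cam("side")
print(onz(w,[(205,189)],131),onz(s,[(220+209/4,120+180/4)],128),onz(d,[(280+426/4,125+196/4)],128))
print("knob",onz(w,[(317,188)],116))
# shoulder edge(body) orange-mask for dropper in wrist
im=cv2.cvtColor(w["image"],cv2.COLOR_RGB2HSV);m=cv2.inRange(im,(3,120,40),(18,255,255))
n,l,st,ce=cv2.connectedComponentsWithStats(m)
for i in range(1,n):
    if st[i,4]>200: print(st[i],ce[i], onz(w,[ce[i]],84))
```

```text
[[477.4  -5.7 131. ]] [[480.9  -9.4 128. ]] [[474.6  -9.7 128. ]]
knob [[569.   -8.6 116. ]]
[ 135    0   67   61 3035] [169.4  29.1] [[441.8 123.5  84. ]]
[378  96  44  43 948] [395.2 116.2] [[639.5  50.3  84. ]]
[395 156  42  41 908] [411.8 172.7] [[658.6  -2.   84. ]]
[198 158  43  41 908] [222.2 175.2] [[478.8  -5.1  84. ]]
[375 210  40  37 682] [392.9 224. ] [[643.9 -53.9  84. ]]
[222 212  40  36 674] [242.8 225.9] [[495.4 -56.6  84. ]]
[272 243  37  36 817] [290.6 258. ] [[542.2 -91.3  84. ]]
```

The dropper is at the opening pocket: (222,175) in the wrist view, or about (477.5,−8.5) in the world. Moving over it.

Emit:
play_rows:
  increments:
    - {"dx": 0, "dy": -10, "dz": 0, "rx": 0, "ry": 0, "rz": 0}
    - {"dx": 0, "dy": -26, "dz": 0, "rx": 0, "ry": 0, "rz": 0}
    - {"dx": 0, "dy": -42, "dz": 0, "rx": 0, "ry": 0, "rz": 0}
    - {"dx": 0, "dy": -58, "dz": 0, "rx": 0, "ry": 0, "rz": 0}
    - {"dx": 0, "dy": -74, "dz": 0, "rx": 0, "ry": 0, "rz": 0}
    - {"dx": 0, "dy": -86, "dz": 0, "rx": 0, "ry": 0, "rz": 0}
    - {"dx": 0, "dy": -93.6, "dz": 0, "rx": 0, "ry": 0, "rz": 0}
    - {"dx": 0, "dy": -93.6, "dz": 0, "rx": 0, "ry": 0, "rz": 0}

```text
t: 8.18
eef_pos: [476.1, -8.8, 418.5]
tcp_rot: [-3.14, -0.001, 1.576]
ft_force: [-0.1, 0.3, -0.3]
opening: 0.75
```

Emit:
play_rows:
  increments:
    - {"dx": 0, "dy": 0, "dz": 10, "rx": 0, "ry": 0, "rz": 0}
    - {"dx": 0, "dy": 0, "dz": 25, "rx": 0, "ry": 0, "rz": 0}
    - {"dx": 0, "dy": 0, "dz": 40, "rx": 0, "ry": 0, "rz": 0}
    - {"dx": 0, "dy": 0, "dz": 55, "rx": 0, "ry": 0, "rz": 0}
    - {"dx": 0, "dy": 0, "dz": 65, "rx": 0, "ry": 0, "rz": 0}
    - {"dx": 0, "dy": 0, "dz": 70, "rx": 0, "ry": 0, "rz": 0}
    - {"dx": 0, "dy": 0, "dz": 70, "rx": 0, "ry": 0, "rz": 0}

```text
t: 8.77
eef_pos: [476.3, -8.8, 347.6]
tcp_rot: [-3.139, -0.002, 1.576]
ft_force: [0.4, 0.4, 0.1]
opening: 0.75
```

Run:
```python
from h import *
np.set_printoptions(precision=3,suppress=True)
w=cam("wrist","w6");c=cam("side","s6");s=cam("scene","sc6");st=env.state();print(st["t"],st["eef_pos"],st["tcp_rot"],st["joints"])
for n,r in(("s6",(300,85)),("sc6",(210,85))):
    a=cv2.imread(f"pics/{n}.png")[r[1]:r[1]+150,r[0]:r[0]+160];cv2.imwrite(f"pics/{n}c.png",cv2.resize(a,(640,600),interpolation=2))
```

```text
8.9167 [476.27   -8.762 348.973] [-3.141 -0.001  1.576] [-0.157  0.357  1.979  0.001  0.806 -0.164]
```

View pics/w6.png

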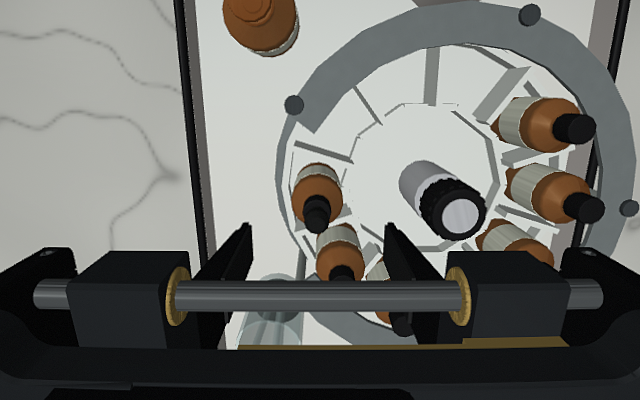

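View pics/s6c.png

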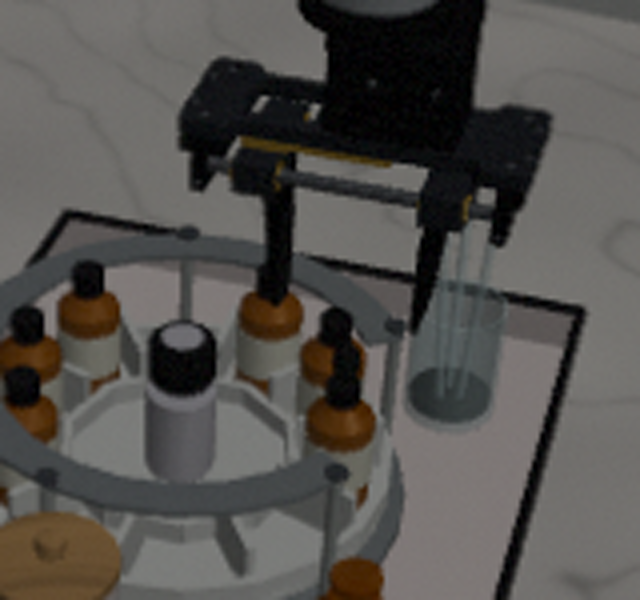

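View pics/sc6c.png

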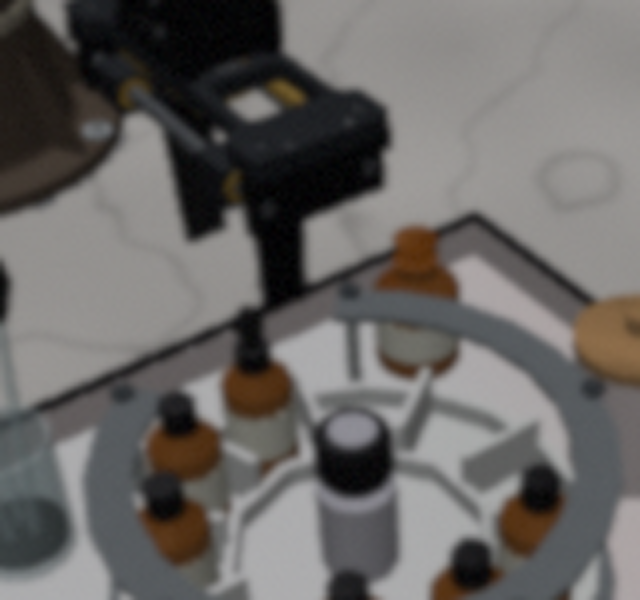

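The bottle is centred between the fingers (x≈317 in the wrist view). Descending to the grasp height.

Emit:
play_rows:
  increments:
    - {"dx": 0, "dy": 0.7, "dz": 12, "rx": 0, "ry": 0, "rz": 0}
    - {"dx": 0, "dy": 0.7, "dz": 25, "rx": 0, "ry": 0, "rz": 0}
    - {"dx": 0, "dy": 0.7, "dz": 38, "rx": 0, "ry": 0, "rz": 0}
    - {"dx": 0, "dy": 0.7, "dz": 51, "rx": 0, "ry": 0, "rz": 0}
    - {"dx": 0, "dy": 0.7, "dz": 64, "rx": 0, "ry": 0, "rz": 0}
    - {"dx": 0, "dy": 0.7, "dz": 77, "rx": 0, "ry": 0, "rz": 0}
    - {"dx": 0, "dy": 0.7, "dz": 88, "rx": 0, "ry": 0, "rz": 0}
    - {"dx": 0, "dy": 0.7, "dz": 95, "rx": 0, "ry": 0, "rz": 0}

```text
t: 9.58
eef_pos: [477.1, -8.7, 253.6]
tcp_rot: [-3.141, -0.001, 1.576]
ft_force: [0.2, -0.7, 0.7]
opening: 0.751
```

Emit:
play_rows:
  increments:
    - {"dx": 0, "dy": 0, "dz": 0, "rx": 0, "ry": 0, "rz": 0}
    - {"dx": 0, "dy": 0, "dz": 0, "rx": 0, "ry": 0, "rz": 0}

```text
t: 9.75
eef_pos: [477.3, -8.7, 253.9]
tcp_rot: [3.142, -0.001, 1.576]
ft_force: [0.5, 0.1, -0.2]
opening: 0.749
```

Run:
```python
from h import *
np.set_printoptions(precision=3,suppress=True)
w=cam("wrist","w7");c=cam("side","s7");s=cam("scene","sc7");st=env.state();print(st["t"],st["eef_pos"],st["tcp_rot"],st["ft_force"])
for n,r in(("s7",(300,85)),("sc7",(210,105))):
    a=cv2.imread(f"pics/{n}.png")[r[1]:r[1]+150,r[0]:r[0]+160];cv2.imwrite(f"pics/{n}c.png",cv2.resize(a,(640,600),interpolation=2))
```

```text
9.9 [477.277  -8.658 254.358] [ 3.14  -0.001  1.576] [-0.683  0.332 -0.546]
```

View pics/s7c.png

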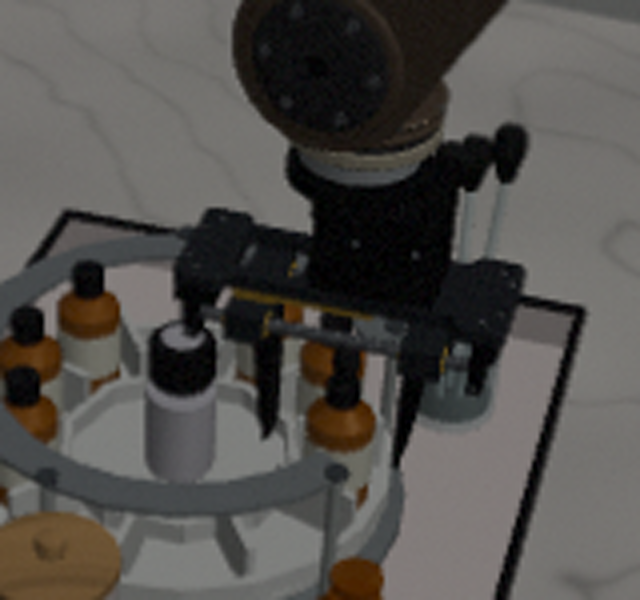

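View pics/sc7c.png

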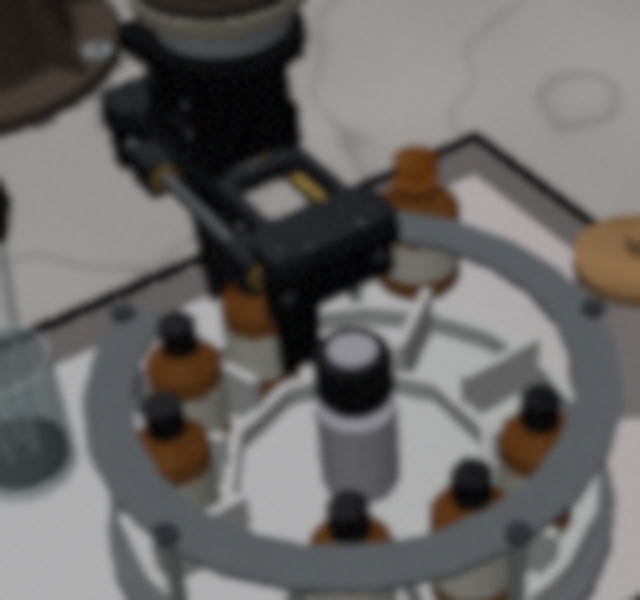

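Emit:
play_rows:
  increments:
    - {"dx": 0, "dy": 0, "dz": 1.5, "rx": 0, "ry": 0, "rz": 0}
    - {"dx": 0, "dy": 0, "dz": 1.5, "rx": 0, "ry": 0, "rz": 0}
    - {"dx": 0, "dy": 0, "dz": 1.5, "rx": 0, "ry": 0, "rz": 0}
    - {"dx": 0, "dy": 0, "dz": 1.5, "rx": 0, "ry": 0, "rz": 0}
    - {"dx": 0, "dy": 0, "dz": 1.5, "rx": 0, "ry": 0, "rz": 0}
    - {"dx": 0, "dy": 0, "dz": 1.5, "rx": 0, "ry": 0, "rz": 0}
    - {"dx": 0, "dy": 0, "dz": 1.5, "rx": 0, "ry": 0, "rz": 0}
    - {"dx": 0, "dy": 0, "dz": 1.5, "rx": 0, "ry": 0, "rz": 0}
  fingers: 0

```text
t: 10.57
eef_pos: [477.1, -8.7, 252.8]
tcp_rot: [3.141, -0.001, 1.576]
ft_force: [-2.6, -0.3, 1.9]
opening: 0.411
```

Gripped (39 mm opening). Lifting smoothly.

Emit:
play_rows:
  increments:
    - {"dx": 0, "dy": 0, "dz": -2, "rx": 0, "ry": 0, "rz": 0}
    - {"dx": 0, "dy": 0, "dz": -6, "rx": 0, "ry": 0, "rz": 0}
    - {"dx": 0, "dy": 0, "dz": -12, "rx": 0, "ry": 0, "rz": 0}
    - {"dx": 0, "dy": 0, "dz": -20, "rx": 0, "ry": 0, "rz": 0}
    - {"dx": 0, "dy": 0, "dz": -28, "rx": 0, "ry": 0, "rz": 0}
    - {"dx": 0, "dy": 0, "dz": -36, "rx": 0, "ry": 0, "rz": 0}
    - {"dx": 0, "dy": 0, "dz": -44, "rx": 0, "ry": 0, "rz": 0}
    - {"dx": 0, "dy": 0, "dz": -52, "rx": 0, "ry": 0, "rz": 0}

```text
t: 11.23
eef_pos: [477.0, -8.7, 305.9]
tcp_rot: [3.141, -0.001, 1.576]
ft_force: [-0.1, -0.6, -0.9]
opening: 0.411
```

Emit:
play_rows:
  increments:
    - {"dx": 0, "dy": 0, "dz": -9, "rx": 0, "ry": 0, "rz": 0}
    - {"dx": 0, "dy": 0, "dz": -18, "rx": 0, "ry": 0, "rz": 0}
    - {"dx": 0, "dy": 0, "dz": -27, "rx": 0, "ry": 0, "rz": 0}
    - {"dx": 0, "dy": 0, "dz": -36, "rx": 0, "ry": 0, "rz": 0}
    - {"dx": 0, "dy": 0, "dz": -45, "rx": 0, "ry": 0, "rz": 0}
    - {"dx": 0, "dy": 0, "dz": -54, "rx": 0, "ry": 0, "rz": 0}
    - {"dx": 0, "dy": 0, "dz": -63, "rx": 0, "ry": 0, "rz": 0}
    - {"dx": 0, "dy": 0, "dz": -72, "rx": 0, "ry": 0, "rz": 0}

```text
t: 11.9
eef_pos: [476.9, -8.8, 378.8]
tcp_rot: [3.141, -0.001, 1.576]
ft_force: [0.3, 0.5, -1.3]
opening: 0.412
```

Emit:
play_rows:
  increments:
    - {"dx": 0, "dy": 0, "dz": -9, "rx": 0, "ry": 0, "rz": 0}
    - {"dx": 0, "dy": 0, "dz": -18, "rx": 0, "ry": 0, "rz": 0}
    - {"dx": 0, "dy": 0, "dz": -27, "rx": 0, "ry": 0, "rz": 0}
    - {"dx": 0, "dy": 0, "dz": -36, "rx": 0, "ry": 0, "rz": 0}
    - {"dx": 0, "dy": 0, "dz": -45, "rx": 0, "ry": 0, "rz": 0}
    - {"dx": 0, "dy": 0, "dz": -52, "rx": 0, "ry": 0, "rz": 0}
    - {"dx": 0, "dy": 0, "dz": -56, "rx": 0, "ry": 0, "rz": 0}
    - {"dx": 0, "dy": 0, "dz": -58, "rx": 0, "ry": 0, "rz": 0}

```text
t: 12.57
eef_pos: [476.8, -8.8, 437.4]
tcp_rot: [3.14, -0.001, 1.576]
ft_force: [0.8, -0.5, -0.4]
opening: 0.415
```

Emit:
play_rows:
  increments:
    - {"dx": 0, "dy": 0, "dz": 0, "rx": 0, "ry": 0, "rz": 0}
    - {"dx": 0, "dy": 0, "dz": 0, "rx": 0, "ry": 0, "rz": 0}

```text
t: 12.73
eef_pos: [476.8, -8.8, 437.3]
tcp_rot: [3.14, -0.001, 1.576]
ft_force: [-0.3, -0.2, -0.4]
opening: 0.416
```

Run:
```python
from h import *
np.set_printoptions(precision=3,suppress=True)
w=cam("wrist","w8");c=cam("side","s8");s=cam("scene","sc8");st=env.state();print(st["t"],st["eef_pos"],st["tcp_rot"],st["ft_force"],st["joints"],st["opening"])
```

```text
12.8833 [476.856  -8.816 437.075] [ 3.141 -0.001  1.576] [ 0.246  0.041 -1.256] [-0.157  0.243  1.865  0.001  1.033 -0.163] 0.4129608577824756
```

View pics/s8.png

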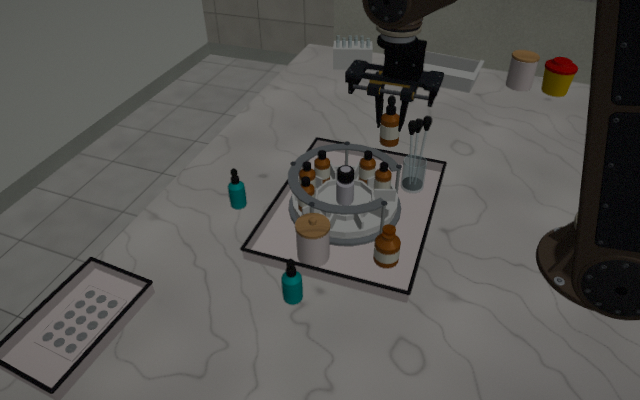

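View pics/sc8.png

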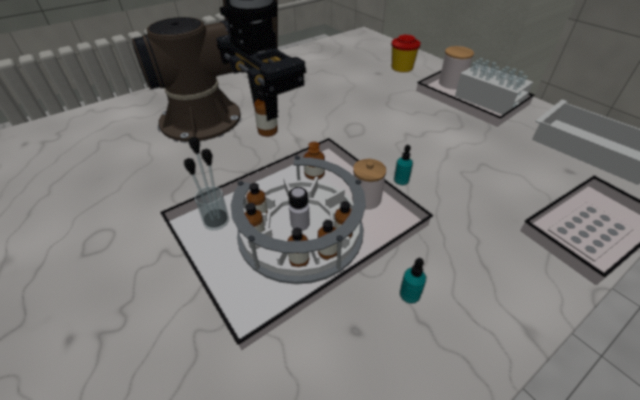

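The bottle hangs upright at (390,125) in the side view and every other bottle is in its pocket. Now tipping slowly about the grasp point, 9° per call.

Emit:
play_rows:
  increments:
    - {"dx": 0, "dy": 1, "dz": 0, "rx": 0.06, "ry": 0, "rz": 0}
    - {"dx": 0, "dy": 3, "dz": 0, "rx": 0.17, "ry": 0, "rz": 0}
    - {"dx": 0, "dy": 6, "dz": 0.1, "rx": 0.34, "ry": 0, "rz": 0}
    - {"dx": 0, "dy": 9.4, "dz": 0.3, "rx": 0.53, "ry": 0, "rz": 0}
    - {"dx": 0, "dy": 12.8, "dz": 0.5, "rx": 0.72, "ry": 0, "rz": 0}
    - {"dx": 0, "dy": 16.2, "dz": 0.8, "rx": 0.91, "ry": 0, "rz": 0}
    - {"dx": 0, "dy": 19.6, "dz": 1.1, "rx": 1.1, "ry": 0, "rz": 0}
    - {"dx": 0, "dy": 23, "dz": 1.6, "rx": 1.29, "ry": 0, "rz": 0}

```text
t: 13.55
eef_pos: [500.3, -8.7, 435.4]
tcp_rot: [-3.005, -0.001, 1.576]
ft_force: [1.2, 0.4, -1.6]
opening: 0.411
```

Emit:
play_rows:
  increments:
    - {"dx": 0, "dy": 3.4, "dz": 0, "rx": 0.19, "ry": 0, "rz": 0}
    - {"dx": 0, "dy": 6.8, "dz": 0.1, "rx": 0.38, "ry": 0, "rz": 0}
    - {"dx": 0, "dy": 10.2, "dz": 0.3, "rx": 0.57, "ry": 0, "rz": 0}
    - {"dx": 0, "dy": 13.6, "dz": 0.5, "rx": 0.76, "ry": 0, "rz": 0}
    - {"dx": 0, "dy": 17, "dz": 0.8, "rx": 0.95, "ry": 0, "rz": 0}
    - {"dx": 0, "dy": 20.4, "dz": 1.2, "rx": 1.14, "ry": 0, "rz": 0}
    - {"dx": 0, "dy": 23.7, "dz": 1.7, "rx": 1.33, "ry": 0, "rz": 0}
    - {"dx": 0, "dy": 27, "dz": 2.2, "rx": 1.52, "ry": 0, "rz": 0}

```text
t: 14.22
eef_pos: [527.1, -8.5, 429.4]
tcp_rot: [-2.844, -0.001, 1.576]
ft_force: [0.4, 0.5, -1.4]
opening: 0.415
```

Emit:
play_rows:
  increments:
    - {"dx": 0, "dy": 3.4, "dz": 0, "rx": 0.19, "ry": 0, "rz": 0}
    - {"dx": 0, "dy": 6.8, "dz": 0.1, "rx": 0.38, "ry": 0, "rz": 0}
    - {"dx": 0, "dy": 10.2, "dz": 0.3, "rx": 0.57, "ry": 0, "rz": 0}
    - {"dx": 0, "dy": 13.6, "dz": 0.5, "rx": 0.76, "ry": 0, "rz": 0}
    - {"dx": 0, "dy": 17, "dz": 0.8, "rx": 0.95, "ry": 0, "rz": 0}
    - {"dx": 0, "dy": 20.4, "dz": 1.2, "rx": 1.14, "ry": 0, "rz": 0}
    - {"dx": 0, "dy": 23.7, "dz": 1.7, "rx": 1.33, "ry": 0, "rz": 0}
    - {"dx": 0, "dy": 27, "dz": 2.2, "rx": 1.52, "ry": 0, "rz": 0}

```text
t: 14.88
eef_pos: [552.5, -8.4, 419.3]
tcp_rot: [-2.683, -0.001, 1.576]
ft_force: [0.2, 0.4, -1.0]
opening: 0.414
```

Run:
```python
from h import *
from scipy.spatial.transform import Rotation as R
np.set_printoptions(precision=3,suppress=True)
c=cam("side","s9");s=cam("scene","sc9");st=env.state();print(st["t"],st["eef_pos"],st["tcp_rot"],st["ft_force"],st["joints"],st["opening"])
z=R.from_euler("xyz",st["tcp_rot"]).as_matrix()[:,2];print(np.degrees(np.arccos(-z[2])),st["eef_pos"]+171*z)
```

```text
14.9833 [552.665  -8.406 418.967] [-2.683 -0.001  1.576] [ 0.553  0.383 -2.176] [-0.126  0.434  1.643 -0.057  1.52  -0.116] 0.4127065061042822
26.25871783373752 [477.011  -8.661 265.613]
```

View pics/s9.png

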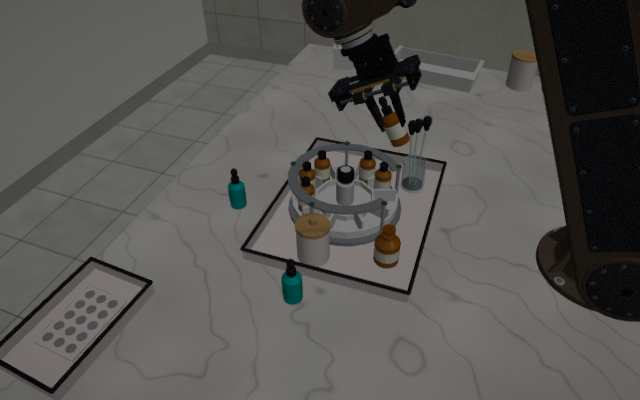

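The tilt is 26.3° and the grasp point has stayed put. 18.7° to go.

Emit:
play_rows:
  increments:
    - {"dx": 0, "dy": 3.4, "dz": 0, "rx": 0.19, "ry": 0, "rz": 0}
    - {"dx": 0, "dy": 6.8, "dz": 0.1, "rx": 0.38, "ry": 0, "rz": 0}
    - {"dx": 0, "dy": 10.2, "dz": 0.3, "rx": 0.57, "ry": 0, "rz": 0}
    - {"dx": 0, "dy": 13.6, "dz": 0.5, "rx": 0.76, "ry": 0, "rz": 0}
    - {"dx": 0, "dy": 17, "dz": 0.8, "rx": 0.95, "ry": 0, "rz": 0}
    - {"dx": 0, "dy": 20.4, "dz": 1.2, "rx": 1.14, "ry": 0, "rz": 0}
    - {"dx": 0, "dy": 23.7, "dz": 1.7, "rx": 1.33, "ry": 0, "rz": 0}
    - {"dx": 0, "dy": 27, "dz": 2.2, "rx": 1.52, "ry": 0, "rz": 0}

```text
t: 15.65
eef_pos: [576.2, -8.3, 404.8]
tcp_rot: [-2.522, -0.001, 1.576]
ft_force: [-0.1, 0.0, -1.0]
opening: 0.414
```

Emit:
play_rows:
  increments:
    - {"dx": 0, "dy": 3.4, "dz": 0, "rx": 0.19, "ry": 0, "rz": 0}
    - {"dx": 0, "dy": 6.8, "dz": 0.1, "rx": 0.38, "ry": 0, "rz": 0}
    - {"dx": 0, "dy": 10.2, "dz": 0.3, "rx": 0.57, "ry": 0, "rz": 0}
    - {"dx": 0, "dy": 13.6, "dz": 0.5, "rx": 0.76, "ry": 0, "rz": 0}
    - {"dx": 0, "dy": 17, "dz": 0.8, "rx": 0.95, "ry": 0, "rz": 0}
    - {"dx": 0, "dy": 20.4, "dz": 1.2, "rx": 1.14, "ry": 0, "rz": 0}
    - {"dx": 0, "dy": 23.7, "dz": 1.7, "rx": 1.33, "ry": 0, "rz": 0}
    - {"dx": 0, "dy": 26, "dz": 2.1, "rx": 1.46, "ry": 0, "rz": 0}

```text
t: 16.32
eef_pos: [596.5, -8.1, 387.6]
tcp_rot: [-2.367, -0.001, 1.576]
ft_force: [0.6, -0.4, -0.2]
opening: 0.407
```

Run:
```python
from h import *
from scipy.spatial.transform import Rotation as R
np.set_printoptions(precision=3,suppress=True)
c=cam("side","s10");s=cam("scene","sc10");st=env.state();print(st["t"],st["eef_pos"],st["tcp_rot"],st["ft_force"],st["joints"],st["opening"])
z=R.from_euler("xyz",st["tcp_rot"]).as_matrix()[:,2];print(np.degrees(np.arccos(-z[2])),st["eef_pos"]+171*z)
a=cv2.imread("pics/s10.png")[40:190,310:470];cv2.imwrite("pics/s10c.png",cv2.resize(a,(640,600),interpolation=2))
```

```text
16.4167 [596.4    -8.178 387.49 ] [-2.368 -0.001  1.576] [-0.374  0.52  -1.679] [-0.113  0.571  1.528 -0.084  1.812 -0.106] 0.4135742202314896
44.33531729056085 [476.897  -8.693 265.181]
```

View pics/s10c.png

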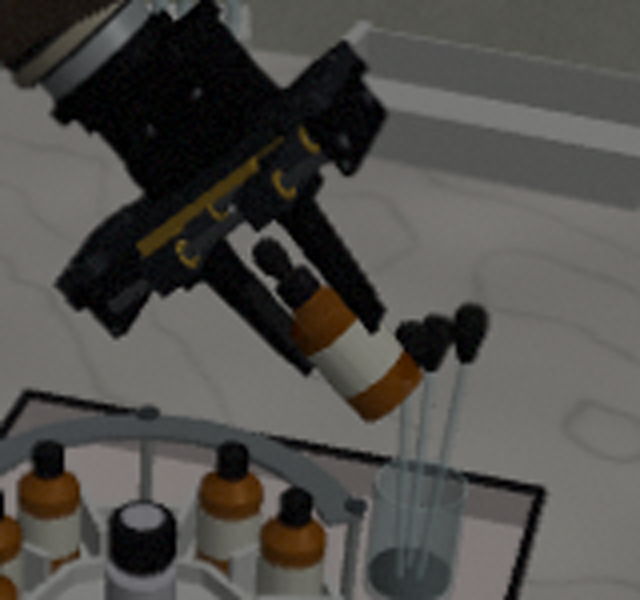

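The tilt is 44.3°, with the bottle in line with the fingers. I'll add 0.6°, then hold for more than 2 s.

Emit:
play_rows:
  increments:
    - {"dx": 0, "dy": 1, "dz": 0, "rx": 0.05, "ry": 0, "rz": 0}
    - {"dx": 0, "dy": 2, "dz": 0, "rx": 0.11, "ry": 0, "rz": 0}
    - {"dx": 0, "dy": 2, "dz": 0, "rx": 0.11, "ry": 0, "rz": 0}
    - {"dx": 0, "dy": 2, "dz": 0, "rx": 0.11, "ry": 0, "rz": 0}
    - {"dx": 0, "dy": 2, "dz": 0, "rx": 0.11, "ry": 0, "rz": 0}
    - {"dx": 0, "dy": 2, "dz": 0, "rx": 0.11, "ry": 0, "rz": 0}
    - {"dx": 0, "dy": 2, "dz": 0, "rx": 0.11, "ry": 0, "rz": 0}
    - {"dx": 0, "dy": 2, "dz": 0, "rx": 0.11, "ry": 0, "rz": 0}

```text
t: 17.08
eef_pos: [597.8, -8.2, 386.2]
tcp_rot: [-2.356, -0.001, 1.576]
ft_force: [0.3, 0.2, -1.1]
opening: 0.414
```

Emit:
play_rows:
  increments:
    - {"dx": 0, "dy": 0, "dz": 0, "rx": 0, "ry": 0, "rz": 0}
    - {"dx": 0, "dy": 0, "dz": 0, "rx": 0, "ry": 0, "rz": 0}
    - {"dx": 0, "dy": 0, "dz": 0, "rx": 0, "ry": 0, "rz": 0}
    - {"dx": 0, "dy": 0, "dz": 0, "rx": 0, "ry": 0, "rz": 0}
    - {"dx": 0, "dy": 0, "dz": 0, "rx": 0, "ry": 0, "rz": 0}
    - {"dx": 0, "dy": 0, "dz": 0, "rx": 0, "ry": 0, "rz": 0}
    - {"dx": 0, "dy": 0, "dz": 0, "rx": 0, "ry": 0, "rz": 0}
    - {"dx": 0, "dy": 0, "dz": 0, "rx": 0, "ry": 0, "rz": 0}

```text
t: 17.75
eef_pos: [597.8, -8.1, 386.2]
tcp_rot: [-2.356, -0.001, 1.576]
ft_force: [0.2, 0.3, -0.5]
opening: 0.409
```

Emit:
play_rows:
  increments:
    - {"dx": 0, "dy": 0, "dz": 0, "rx": 0, "ry": 0, "rz": 0}
    - {"dx": 0, "dy": 0, "dz": 0, "rx": 0, "ry": 0, "rz": 0}
    - {"dx": 0, "dy": 0, "dz": 0, "rx": 0, "ry": 0, "rz": 0}
    - {"dx": 0, "dy": 0, "dz": 0, "rx": 0, "ry": 0, "rz": 0}
    - {"dx": 0, "dy": 0, "dz": 0, "rx": 0, "ry": 0, "rz": 0}
    - {"dx": 0, "dy": 0, "dz": 0, "rx": 0, "ry": 0, "rz": 0}
    - {"dx": 0, "dy": 0, "dz": 0, "rx": 0, "ry": 0, "rz": 0}
    - {"dx": 0, "dy": 0, "dz": 0, "rx": 0, "ry": 0, "rz": 0}

```text
t: 18.42
eef_pos: [597.8, -8.1, 386.2]
tcp_rot: [-2.356, -0.001, 1.576]
ft_force: [0.3, -0.4, -0.4]
opening: 0.414
```

Emit:
play_rows:
  increments:
    - {"dx": 0, "dy": 0, "dz": 0, "rx": 0, "ry": 0, "rz": 0}
    - {"dx": 0, "dy": 0, "dz": 0, "rx": 0, "ry": 0, "rz": 0}
    - {"dx": 0, "dy": 0, "dz": 0, "rx": 0, "ry": 0, "rz": 0}
    - {"dx": 0, "dy": 0, "dz": 0, "rx": 0, "ry": 0, "rz": 0}
    - {"dx": 0, "dy": 0, "dz": 0, "rx": 0, "ry": 0, "rz": 0}
    - {"dx": 0, "dy": 0, "dz": 0, "rx": 0, "ry": 0, "rz": 0}
    - {"dx": 0, "dy": 0, "dz": 0, "rx": 0, "ry": 0, "rz": 0}
    - {"dx": 0, "dy": 0, "dz": 0, "rx": 0, "ry": 0, "rz": 0}

```text
t: 19.08
eef_pos: [597.8, -8.1, 386.2]
tcp_rot: [-2.356, -0.001, 1.576]
ft_force: [0.2, 0.0, -1.0]
opening: 0.413
```

Run:
```python
from h import *
from scipy.spatial.transform import Rotation as R
np.set_printoptions(precision=3,suppress=True)
c=cam("side","s11");s=cam("scene","sc11");st=env.state();print(st["t"],st["eef_pos"],st["tcp_rot"],st["ft_force"],st["opening"])
z=R.from_euler("xyz",st["tcp_rot"]).as_matrix()[:,2];print(np.degrees(np.arccos(-z[2])),st["eef_pos"]+171*z)
a=cv2.imread("pics/s11.png")[40:190,310:470];cv2.imwrite("pics/s11c.png",cv2.resize(a,(640,600),interpolation=2))
# expected axis line in side cam
g=st["eef_pos"]+171*z
print(proj(c,[g-z*58,g-z*26+0,g+z*58]))
```

```text
19.1833 [597.814  -8.151 386.13 ] [-2.356 -0.001  1.576] [-0.296  0.259 -1.216] 0.4102039984069428
44.99091067557069 [476.919  -8.673 265.195]
[[371.96   99.022]
 [382.113 110.772]
 [407.952 140.771]]
```

View pics/s11c.png

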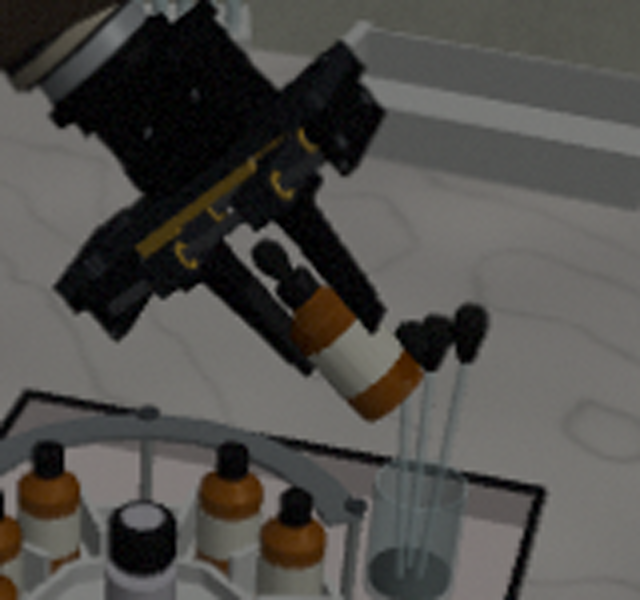

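The tool tilt is 45.0°, and the bottle lies along the predicted axis from (372,99) to (408,141). I'll hold a little longer, then bring it back up.

Emit:
play_rows:
  increments:
    - {"dx": 0, "dy": 0, "dz": 0, "rx": 0, "ry": 0, "rz": 0}
    - {"dx": 0, "dy": 0, "dz": 0, "rx": 0, "ry": 0, "rz": 0}
    - {"dx": 0, "dy": 0, "dz": 0, "rx": 0, "ry": 0, "rz": 0}
    - {"dx": 0, "dy": 0, "dz": 0, "rx": 0, "ry": 0, "rz": 0}
    - {"dx": 0, "dy": 0, "dz": 0, "rx": 0, "ry": 0, "rz": 0}
    - {"dx": 0, "dy": 0, "dz": 0, "rx": 0, "ry": 0, "rz": 0}

```text
t: 19.68
eef_pos: [597.8, -8.1, 386.1]
tcp_rot: [-2.356, -0.001, 1.576]
ft_force: [-0.1, -0.2, -1.9]
opening: 0.413
```

Emit:
play_rows:
  increments:
    - {"dx": 0, "dy": -1, "dz": 0, "rx": -0.06, "ry": 0, "rz": 0}
    - {"dx": 0, "dy": -3, "dz": 0, "rx": -0.17, "ry": 0, "rz": 0}
    - {"dx": 0, "dy": -6, "dz": 0.1, "rx": -0.34, "ry": 0, "rz": 0}
    - {"dx": 0, "dy": -9.4, "dz": 0.3, "rx": -0.53, "ry": 0, "rz": 0}
    - {"dx": 0, "dy": -12.8, "dz": 0.5, "rx": -0.72, "ry": 0, "rz": 0}
    - {"dx": 0, "dy": -16.2, "dz": 0.8, "rx": -0.91, "ry": 0, "rz": 0}
    - {"dx": 0, "dy": -19.6, "dz": 1.1, "rx": -1.1, "ry": 0, "rz": 0}
    - {"dx": 0, "dy": -23, "dz": 1.6, "rx": -1.29, "ry": 0, "rz": 0}

```text
t: 20.35
eef_pos: [580.1, -8.3, 401.7]
tcp_rot: [-2.494, -0.001, 1.576]
ft_force: [1.0, 0.7, -0.3]
opening: 0.412
```

Emit:
play_rows:
  increments:
    - {"dx": 0, "dy": -3.4, "dz": 0, "rx": -0.19, "ry": 0, "rz": 0}
    - {"dx": 0, "dy": -6.8, "dz": 0.1, "rx": -0.38, "ry": 0, "rz": 0}
    - {"dx": 0, "dy": -10.2, "dz": 0.3, "rx": -0.57, "ry": 0, "rz": 0}
    - {"dx": 0, "dy": -13.6, "dz": 0.5, "rx": -0.76, "ry": 0, "rz": 0}
    - {"dx": 0, "dy": -17, "dz": 0.8, "rx": -0.95, "ry": 0, "rz": 0}
    - {"dx": 0, "dy": -20.4, "dz": 1.2, "rx": -1.14, "ry": 0, "rz": 0}
    - {"dx": 0, "dy": -23.7, "dz": 1.7, "rx": -1.33, "ry": 0, "rz": 0}
    - {"dx": 0, "dy": -27, "dz": 2.2, "rx": -1.52, "ry": 0, "rz": 0}

```text
t: 21.02
eef_pos: [556.9, -8.4, 416.4]
tcp_rot: [-2.655, -0.001, 1.576]
ft_force: [-0.1, -0.3, -0.4]
opening: 0.408
```

Emit:
play_rows:
  increments:
    - {"dx": 0, "dy": -3.4, "dz": 0, "rx": -0.19, "ry": 0, "rz": 0}
    - {"dx": 0, "dy": -6.8, "dz": 0.1, "rx": -0.38, "ry": 0, "rz": 0}
    - {"dx": 0, "dy": -10.2, "dz": 0.3, "rx": -0.57, "ry": 0, "rz": 0}
    - {"dx": 0, "dy": -13.6, "dz": 0.5, "rx": -0.76, "ry": 0, "rz": 0}
    - {"dx": 0, "dy": -17, "dz": 0.8, "rx": -0.95, "ry": 0, "rz": 0}
    - {"dx": 0, "dy": -20.4, "dz": 1.2, "rx": -1.14, "ry": 0, "rz": 0}
    - {"dx": 0, "dy": -23.7, "dz": 1.7, "rx": -1.33, "ry": 0, "rz": 0}
    - {"dx": 0, "dy": -27, "dz": 2.2, "rx": -1.52, "ry": 0, "rz": 0}

```text
t: 21.68
eef_pos: [531.7, -8.5, 427.1]
tcp_rot: [-2.816, -0.001, 1.576]
ft_force: [0.3, -0.2, -0.8]
opening: 0.417
```

Emit:
play_rows:
  increments:
    - {"dx": 0, "dy": -3.4, "dz": 0, "rx": -0.19, "ry": 0, "rz": 0}
    - {"dx": 0, "dy": -6.8, "dz": 0.1, "rx": -0.38, "ry": 0, "rz": 0}
    - {"dx": 0, "dy": -10.2, "dz": 0.3, "rx": -0.57, "ry": 0, "rz": 0}
    - {"dx": 0, "dy": -13.6, "dz": 0.5, "rx": -0.76, "ry": 0, "rz": 0}
    - {"dx": 0, "dy": -17, "dz": 0.8, "rx": -0.95, "ry": 0, "rz": 0}
    - {"dx": 0, "dy": -20.4, "dz": 1.2, "rx": -1.14, "ry": 0, "rz": 0}
    - {"dx": 0, "dy": -23.7, "dz": 1.7, "rx": -1.33, "ry": 0, "rz": 0}
    - {"dx": 0, "dy": -27, "dz": 2.2, "rx": -1.52, "ry": 0, "rz": 0}

```text
t: 22.35
eef_pos: [505.1, -8.7, 433.8]
tcp_rot: [-2.977, -0.001, 1.576]
ft_force: [-0.6, 0.0, -0.9]
opening: 0.414
```

Run:
```python
from h import *
from scipy.spatial.transform import Rotation as R
np.set_printoptions(precision=3,suppress=True)
st=env.state();print(st["t"],st["eef_pos"],st["tcp_rot"])
z=R.from_euler("xyz",st["tcp_rot"]).as_matrix()[:,2];a=np.degrees(np.arccos(-z[2]));print(a,a/6,171*np.sin(np.radians(a)),171*(1-np.cos(np.radians(a))),st["eef_pos"]+171*z)
```

```text
22.35 [505.057  -8.69  433.764] [-2.977 -0.001  1.576]
9.41954331756141 1.569923886260235 27.98628199387063 2.3056965390960436 [477.07   -8.671 265.07 ]
```

Emit:
play_rows:
  increments:
    - {"dx": 0, "dy": -3.4, "dz": 0, "rx": -0.19, "ry": 0, "rz": 0}
    - {"dx": 0, "dy": -6.8, "dz": 0.1, "rx": -0.38, "ry": 0, "rz": 0}
    - {"dx": 0, "dy": -10.2, "dz": 0.3, "rx": -0.57, "ry": 0, "rz": 0}
    - {"dx": 0, "dy": -13.6, "dz": 0.5, "rx": -0.76, "ry": 0, "rz": 0}
    - {"dx": 0, "dy": -17, "dz": 0.8, "rx": -0.95, "ry": 0, "rz": 0}
    - {"dx": 0, "dy": -20.4, "dz": 1.2, "rx": -1.14, "ry": 0, "rz": 0}
    - {"dx": 0, "dy": -23.7, "dz": 1.7, "rx": -1.33, "ry": 0, "rz": 0}
    - {"dx": 0, "dy": -26, "dz": 2, "rx": -1.46, "ry": 0, "rz": 0}

```text
t: 23.02
eef_pos: [478.6, -8.8, 436.1]
tcp_rot: [-3.132, -0.001, 1.576]
ft_force: [-0.1, -0.3, 0.1]
opening: 0.409
```

Emit:
play_rows:
  increments:
    - {"dx": 0, "dy": -1, "dz": 0, "rx": -0.06, "ry": 0, "rz": 0}
    - {"dx": 0, "dy": -2.2, "dz": 0, "rx": -0.12, "ry": 0, "rz": 0}
    - {"dx": 0, "dy": -2.2, "dz": 0, "rx": -0.12, "ry": 0, "rz": 0}
    - {"dx": 0, "dy": -2.2, "dz": 0, "rx": -0.12, "ry": 0, "rz": 0}

```text
t: 23.35
eef_pos: [476.5, -8.8, 436.1]
tcp_rot: [3.139, -0.001, 1.576]
ft_force: [0.4, 0.2, 0.0]
opening: 0.415
```

Run:
```python
from h import *
np.set_printoptions(precision=3,suppress=True)
cam("side","s12");cam("scene","sc12");st=env.state();print(st["t"],st["eef_pos"],st["tcp_rot"])
for n,r in(("s12",(310,60)),("sc12",(210,65))):
    a=cv2.imread(f"pics/{n}.png")[r[1]:r[1]+150,r[0]:r[0]+160];cv2.imwrite(f"pics/{n}c.png",cv2.resize(a,(640,600),interpolation=2))
```

```text
23.45 [476.574  -8.849 436.041] [ 3.139 -0.001  1.576]
```

View pics/s12c.png

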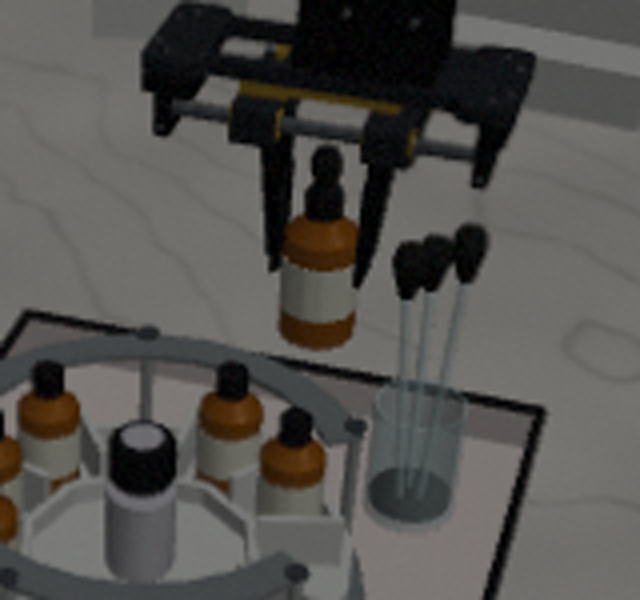

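View pics/sc12c.png

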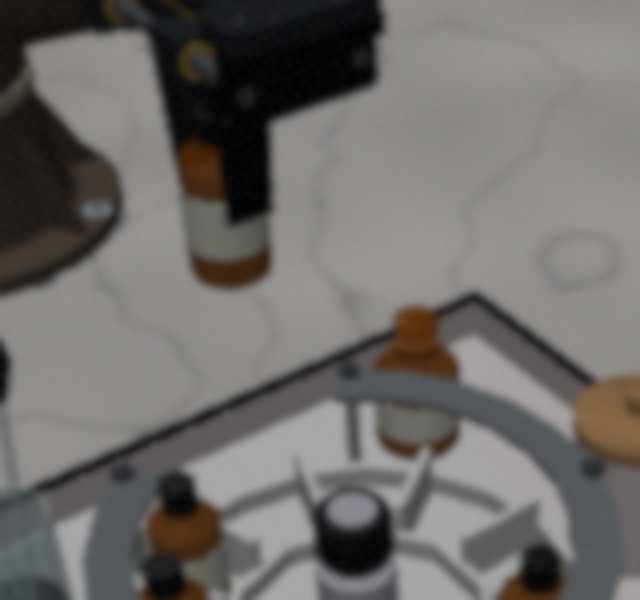

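The bottle is upright and straight in the hand. Lowering it back along the way it came up.

Emit:
play_rows:
  increments:
    - {"dx": 0, "dy": 0.5, "dz": 3, "rx": 0.02, "ry": 0, "rz": 0}
    - {"dx": 0, "dy": 0.5, "dz": 10, "rx": 0.02, "ry": 0, "rz": 0}
    - {"dx": 0, "dy": 0.5, "dz": 19, "rx": 0.02, "ry": 0, "rz": 0}
    - {"dx": 0, "dy": 0.5, "dz": 28, "rx": 0.02, "ry": 0, "rz": 0}
    - {"dx": 0, "dy": 0.5, "dz": 37, "rx": 0.02, "ry": 0, "rz": 0}
    - {"dx": 0, "dy": 0.5, "dz": 46, "rx": 0.02, "ry": 0, "rz": 0}
    - {"dx": 0, "dy": 0.5, "dz": 55, "rx": 0.02, "ry": 0, "rz": 0}
    - {"dx": 0, "dy": 0.5, "dz": 64, "rx": 0.02, "ry": 0, "rz": 0}

```text
t: 24.12
eef_pos: [477.2, -8.8, 371.0]
tcp_rot: [3.141, -0.001, 1.576]
ft_force: [0.2, -0.4, -1.2]
opening: 0.414
```

Emit:
play_rows:
  increments:
    - {"dx": 0, "dy": 0, "dz": 9, "rx": 0, "ry": 0, "rz": 0}
    - {"dx": 0, "dy": 0, "dz": 18, "rx": 0, "ry": 0, "rz": 0}
    - {"dx": 0, "dy": 0, "dz": 27, "rx": 0, "ry": 0, "rz": 0}
    - {"dx": 0, "dy": 0, "dz": 36, "rx": 0, "ry": 0, "rz": 0}
    - {"dx": 0, "dy": 0, "dz": 44, "rx": 0, "ry": 0, "rz": 0}
    - {"dx": 0, "dy": 0, "dz": 50, "rx": 0, "ry": 0, "rz": 0}
    - {"dx": 0, "dy": 0, "dz": 54, "rx": 0, "ry": 0, "rz": 0}
    - {"dx": 0, "dy": 0, "dz": 56, "rx": 0, "ry": 0, "rz": 0}

```text
t: 24.78
eef_pos: [477.2, -8.7, 314.4]
tcp_rot: [-3.141, -0.001, 1.576]
ft_force: [-0.3, 0.1, -0.7]
opening: 0.412
```

Run:
```python
from h import *
np.set_printoptions(precision=3,suppress=True)
cam("side","s13");cam("scene","sc13");st=env.state();print(st["t"],st["eef_pos"],st["tcp_rot"],st["ft_force"])
for n,r in(("s13",(310,80)),("sc13",(210,85))):
    a=cv2.imread(f"pics/{n}.png")[r[1]:r[1]+150,r[0]:r[0]+160];cv2.imwrite(f"pics/{n}c.png",cv2.resize(a,(640,600),interpolation=2))
```

```text
24.8833 [477.279  -8.712 314.789] [-3.142 -0.001  1.576] [ 0.724 -0.252 -1.403]
```

View pics/s13c.png

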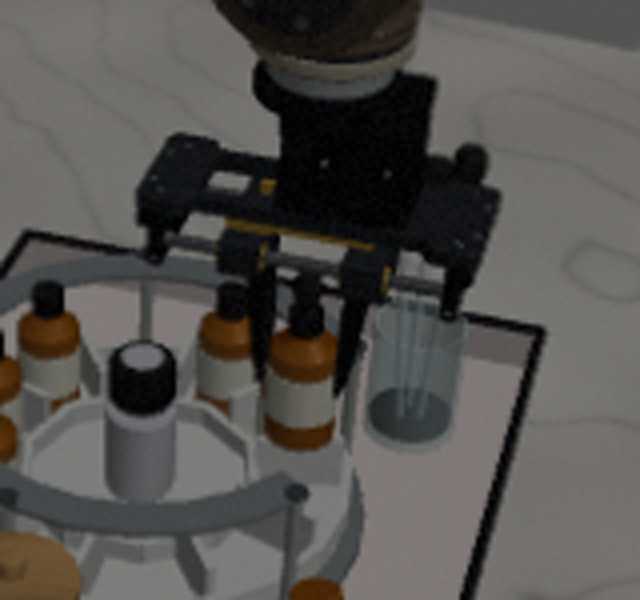

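View pics/sc13c.png

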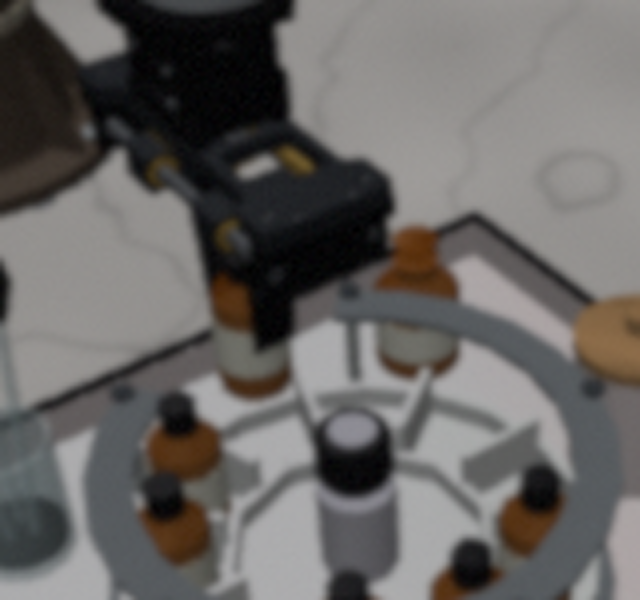

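Emit:
play_rows:
  increments:
    - {"dx": 0, "dy": -0.2, "dz": 5, "rx": 0, "ry": 0, "rz": 0}
    - {"dx": 0, "dy": -0.2, "dz": 12, "rx": 0, "ry": 0, "rz": 0}
    - {"dx": 0, "dy": -0.2, "dz": 19, "rx": 0, "ry": 0, "rz": 0}
    - {"dx": 0, "dy": -0.2, "dz": 26, "rx": 0, "ry": 0, "rz": 0}
    - {"dx": 0, "dy": -0.2, "dz": 33, "rx": 0, "ry": 0, "rz": 0}
    - {"dx": 0, "dy": -0.2, "dz": 40, "rx": 0, "ry": 0, "rz": 0}
    - {"dx": 0, "dy": -0.2, "dz": 46, "rx": 0, "ry": 0, "rz": 0}
    - {"dx": 0, "dy": -0.2, "dz": 50, "rx": 0, "ry": 0, "rz": 0}

```text
t: 25.55
eef_pos: [477.1, -8.7, 263.9]
tcp_rot: [-3.141, -0.001, 1.576]
ft_force: [0.0, 0.5, -0.1]
opening: 0.413
```

Emit:
play_rows:
  increments:
    - {"dx": 0, "dy": 0, "dz": 2, "rx": 0, "ry": 0, "rz": 0}
    - {"dx": 0, "dy": 0, "dz": 4, "rx": 0, "ry": 0, "rz": 0}
    - {"dx": 0, "dy": 0, "dz": 6, "rx": 0, "ry": 0, "rz": 0}
    - {"dx": 0, "dy": 0, "dz": 8, "rx": 0, "ry": 0, "rz": 0}
    - {"dx": 0, "dy": 0, "dz": 9, "rx": 0, "ry": 0, "rz": 0}
    - {"dx": 0, "dy": 0, "dz": 9, "rx": 0, "ry": 0, "rz": 0}

```text
t: 26.05
eef_pos: [477.0, -8.6, 254.8]
tcp_rot: [-3.141, -0.001, 1.576]
ft_force: [-0.2, -0.1, -1.0]
opening: 0.414
```

No contact 2 mm above the floor. Lowering the last bit.

Emit:
play_rows:
  increments:
    - {"dx": 0, "dy": 0, "dz": 0.7, "rx": 0, "ry": 0, "rz": 0}
    - {"dx": 0, "dy": 0, "dz": 1.2, "rx": 0, "ry": 0, "rz": 0}
    - {"dx": 0, "dy": 0, "dz": 1.7, "rx": 0, "ry": 0, "rz": 0}
    - {"dx": 0, "dy": 0, "dz": 2, "rx": 0, "ry": 0, "rz": 0}
    - {"dx": 0, "dy": 0, "dz": 2, "rx": 0, "ry": 0, "rz": 0}

```text
t: 26.47
eef_pos: [477.0, -8.6, 252.9]
tcp_rot: [-3.141, -0.001, 1.576]
ft_force: [-1.0, -0.3, 1.5]
opening: 0.411
```

Run:
```python
from h import *
np.set_printoptions(precision=3,suppress=True)
cam("side","s14");cam("scene","sc14");st=env.state();print(st["t"],st["eef_pos"],st["tcp_rot"],st["ft_force"])
for n,r in(("s14",(310,80)),("sc14",(210,85))):
    a=cv2.imread(f"pics/{n}.png")[r[1]:r[1]+150,r[0]:r[0]+160];cv2.imwrite(f"pics/{n}c.png",cv2.resize(a,(640,600),interpolation=2))
```

```text
26.5667 [477.039  -8.668 252.859] [-3.141 -0.001  1.576] [-0.085  0.09  -0.176]
```

View pics/s14c.png

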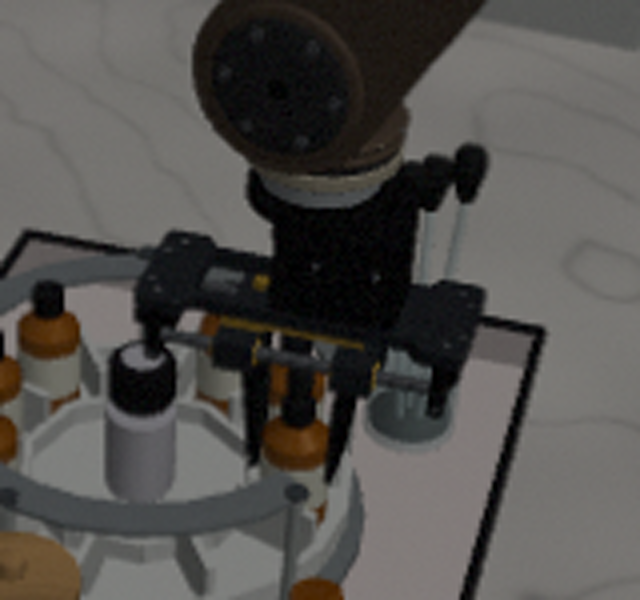

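The bottle is down: its weight has come off the wrist. Opening and withdrawing straight up.

Emit:
play_rows:
  increments:
    - {"dx": 0, "dy": 0, "dz": 0, "rx": 0, "ry": 0, "rz": 0}
    - {"dx": 0, "dy": 0, "dz": 0, "rx": 0, "ry": 0, "rz": 0}
    - {"dx": 0, "dy": 0, "dz": 0, "rx": 0, "ry": 0, "rz": 0}
    - {"dx": 0, "dy": 0, "dz": 0, "rx": 0, "ry": 0, "rz": 0}
    - {"dx": 0, "dy": 0, "dz": 0, "rx": 0, "ry": 0, "rz": 0}
    - {"dx": 0, "dy": 0, "dz": 0, "rx": 0, "ry": 0, "rz": 0}
    - {"dx": 0, "dy": 0, "dz": 0, "rx": 0, "ry": 0, "rz": 0}
    - {"dx": 0, "dy": 0, "dz": 0, "rx": 0, "ry": 0, "rz": 0}
  fingers: 0.75

```text
t: 27.23
eef_pos: [477.0, -8.6, 252.9]
tcp_rot: [-3.141, -0.001, 1.576]
ft_force: [0.3, 0.3, -1.4]
opening: 0.752
```

Emit:
play_rows:
  increments:
    - {"dx": 0, "dy": 0, "dz": -8, "rx": 0, "ry": 0, "rz": 0}
    - {"dx": 0, "dy": 0, "dz": -20, "rx": 0, "ry": 0, "rz": 0}
    - {"dx": 0, "dy": 0, "dz": -40, "rx": 0, "ry": 0, "rz": 0}
    - {"dx": 0, "dy": 0, "dz": -60, "rx": 0, "ry": 0, "rz": 0}
    - {"dx": 0, "dy": 0, "dz": -85, "rx": 0, "ry": 0, "rz": 0}
    - {"dx": 0, "dy": 0, "dz": -110, "rx": 0, "ry": 0, "rz": 0}
    - {"dx": 0, "dy": 0, "dz": -135, "rx": 0, "ry": 0, "rz": 0}
    - {"dx": 0, "dy": 0, "dz": -160, "rx": 0, "ry": 0, "rz": 0}

```text
t: 27.9
eef_pos: [476.7, -8.8, 414.8]
tcp_rot: [-3.141, -0.001, 1.576]
ft_force: [0.3, -0.2, 0.7]
opening: 0.753
```

Emit:
play_rows:
  increments:
    - {"dx": 0, "dy": 20, "dz": -5, "rx": 0, "ry": 0, "rz": 0}
    - {"dx": 0, "dy": 40, "dz": -10, "rx": 0, "ry": 0, "rz": 0}
    - {"dx": 0, "dy": 60, "dz": -15, "rx": 0, "ry": 0, "rz": 0}
    - {"dx": 0, "dy": 80, "dz": -15, "rx": 0, "ry": 0, "rz": 0}
    - {"dx": 0, "dy": 90, "dz": -15, "rx": 0, "ry": 0, "rz": 0}
    - {"dx": 0, "dy": 94, "dz": -15, "rx": 0, "ry": 0, "rz": 0}
    - {"dx": 0, "dy": 94, "dz": -15, "rx": 0, "ry": 0, "rz": 0}

```text
t: 28.48
eef_pos: [570.8, -8.2, 429.5]
tcp_rot: [-3.14, -0.001, 1.576]
ft_force: [0.1, -0.5, 0.4]
opening: 0.75
```

Run:
```python
from h import *
np.set_printoptions(precision=1,suppress=True)
w=cam("wrist","w15");d=cam("side","s15");s=cam("scene","sc15");st=env.state();print(st["t"],st["eef_pos"],st["tcp_rot"],st["ft_force"])
for n,r in(("s15",(280,125)),("sc15",(220,120))):
    a=cv2.imread(f"pics/{n}.png")[r[1]:r[1]+150,r[0]:r[0]+160];cv2.imwrite(f"pics/{n}c.png",cv2.resize(a,(640,600),interpolation=2))
im=cv2.cvtColor(w["image"],cv2.COLOR_RGB2HSV);m=cv2.inRange(im,(3,120,40),(18,255,255))
n,l,sx,ce=cv2.connectedComponentsWithStats(m)
for i in range(1,n):
    if sx[i,4]>200: print(ce[i], onz(w,[ce[i]],84))
```

```text
28.6333 [569.9  -8.2 429.7] [-3.1 -0.   1.6] [ 0.1  1.5 -0.2]
[174.9  31.3] [[441.6 123.7  84. ]]
[392.6 115.8] [[639.6  50.3  84. ]]
[408.5 170.3] [[658.6  -2.   84. ]]
[226.4 172.3] [[479.7  -4.9  84. ]]
[389.7 220.9] [[643.3 -55.   84. ]]
[245.8 222.5] [[496.  -57.6  84. ]]
[291.3 253.1] [[542.1 -91.6  84. ]]
```

View pics/w15.png

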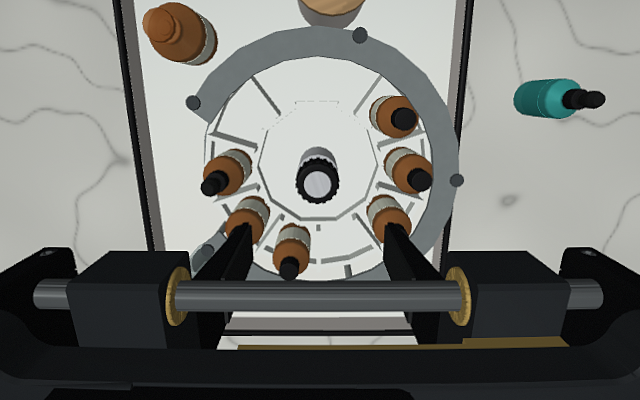

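View pics/s15c.png

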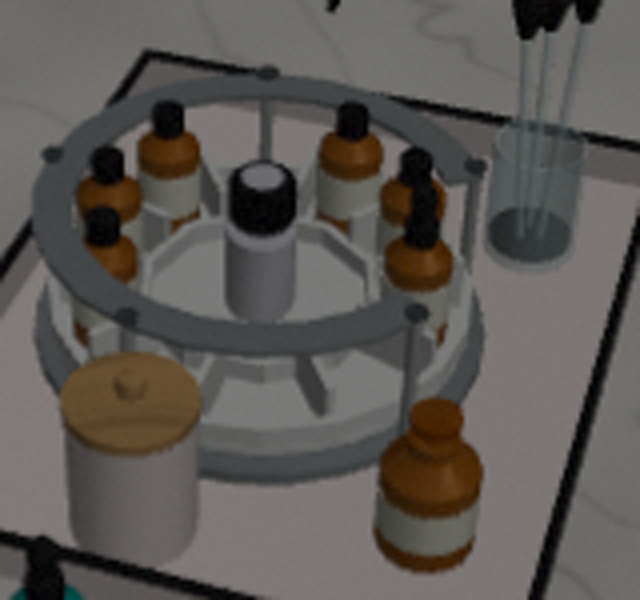

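View pics/sc15c.png

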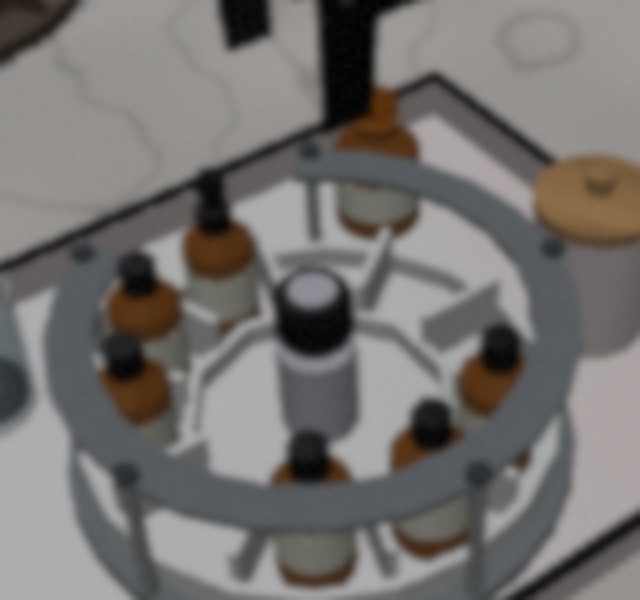

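The dropper bottle stands upright in the opening pocket, (226,172) in the wrist view. The other bottles, jar, stoppered bottle and pipettes are where they were, and the gripper is clear of everything. Handing in.

```bash
python3 -c "
from cell import env
env.job_done();print(env.state()['t'])"
```

```text
the job is handed in; nothing more can be done
the job is handed in; nothing more can be done
```

I turned the carousel three clicks counter-clockwise by its knob, which brought the dropper bottle to the opening, and lifted the bottle out. I tipped it at about 14°/s to 45.0° (the tool's reading), held it there for about 2.6 s and brought it upright. Then I set it back in the same pocket, let go, moved clear and handed the job in at about 28.6 s.

**Last checks:**
- **Reagent bottle:** it stands upright in the opening pocket, within about 1 mm of where it stood before lifting.
- **Everything else:** the other five bottles and the things in the tray look unmoved in the pictures.
- **Forces:** the largest reading after any move was about 13 N, when the fingers closed on the knob. It was under 4 N while handling the bottle.

**What failed or disagreed:**
- My first two move calls were refused because they left out zero fields; nothing moved.
- The camera views differed by a few mm in y on the bottle's position, so I placed it by the tool pose at which I had gripped it.
- In the side view the tilted bottle lay within about 1° of the tool axis; I had no more exact check of the bottle's own tilt.

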